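# Mark a handle blank with its batch number

## Task

Mark the rough-split wood blank with batch number 8 on the small green press. Turn the drum dial by its black knob until the 8 stands squarely in the middle of the window and lay the blank lengthwise on the bed, its far end between the brass guides and up to the back stop; only when both are so, press the red plunger down firmly onto the blank and let it rise again. Leave the blank lying there and everything else on the bench where it stands.

Things in the scene. Friction and masses are not known exactly. Their poses are not given: they have to be found in the camera images.
- press: Small green marking press, fixed on the bench; its place and yaw vary. Origin: centre of the underside of its dark base plate, 210 x 270 x 12 mm (its x, y, z). x points from its front (robot side) to its back, y to its left, z up. At the left the leaning drum housing, at the right the bed with guides, back stop and stamp arm.
- housing (a point): Centre of the green drum housing, press frame (-20, 78, 80) mm, axes as the press's. The housing spans y +9 to +147 mm, x -100 to +55 mm in the press frame; its highest edge is 140 mm above the bench. Its sloping front face has a white-framed 26 x 27 mm window in which one black numeral (21 mm tall, on a white cone drum) shows.
- bed_spot (a point): Where the centre of the blank's underside belongs: press frame (14, -80, 22) mm, axes as the press's. The bed is a 40 mm wide pale metal strip along press x, top 22 mm above the bench, from press x = -60 mm to the back stop; the base plate beside it is 10 mm lower. A blank centred here ends 0 to 1 mm from the stop.
- back_stop (a point): Centre of the front face of the brass back stop at bed height, press frame (75, -80, 22) mm, axes as the press's. Brass guides stand 62 mm apart either side of the bed from 42 mm before the stop up to it, 14 mm higher than the bed. Further forward the bed is open at the sides and above.
- arm (a point): Front end of the green stamp arm, at its underside: press frame (35, -80, 92) mm, axes as the press's. The arm is 42 mm wide, 22 mm thick and runs back from here 70 mm to a column behind the back stop; it covers the last 40 mm of the bed, 70 mm above it.
- drum (a joint): Angle of the numbered drum in rad, endless: 0 (or any whole turn, 6.283) has number 8 in the middle of the window, and number n (1 to 8) stands there at n x 0.785. Grows as the knob turns anticlockwise seen from above it. Starts between 0.85 and 5.4; may be turned either way. Stiff (0.06 N m), no detents, stays where it is left.
- drum_grip (a point): Point on the axis of the black round fluted knob (43 mm diameter, 35 mm tall) at the height to grip: 17 mm below its top, 18 mm above its lower rim, 29 mm above the housing's top plate, along the axis. z is the knob's axis, pointing out of the knob; it leans 25 degrees from vertical towards the front of the press. x, y turn with the knob.
- stamp: Spring plunger that slides down along press z: red mushroom knob 42 mm wide (flat top 34 mm wide, 90 mm above the origin), steel rod, black rubber foot 26 mm wide; origin: centre of the foot's underside, at press x 53, y -80 mm. At rest 52 mm above the bed; meets the blank after 22 to 24 mm; stroke 32 mm. The spring takes 2 N to start, 4 N there, and lifts it again.
- blank: Rough-split dark wood blank lying flat, 43 x 122 x 30 mm (x, y, z), 0.16 kg give or take 40 percent; origin at the centre of its underside, y along its length, z up. Either end may go to the back stop.
- paint_tin: Red paint tin, 77 mm diameter, 76 mm tall, origin under its centre; bystander.
- jam_jar: Clear jar with white lid, 64 mm diameter, 97 mm tall, origin under its centre; bystander.
- sanding_block: Cork sanding block, 66 x 110 x 29 mm, origin under its centre; bystander.
- screwdriver: Screwdriver with black handle lying on the bench, 27 x 210 x 25 mm, origin under its centre; bystander.
- tape_measure: Yellow tape measure lying flat, 62 x 81 x 33 mm, origin under its centre; bystander.
Not all that is in view belongs to the job. Several things have the shape of the blank; the one meant has the colours described above.

How it is judged:
On the way:
1. the stamp is pressed onto the blank (over 2 N) while the 8 stands in the window and the blank lies in its place on the bed ((value of joint drum between -12.6864 and -12.4464 rad or value of joint drum between -6.40319 and -6.16319 rad or value of joint drum between -0.12 and 0.12 rad or value of joint drum between 6.16319 and 6.40319 rad or value of joint drum between 12.4464 and 12.6864 rad or value of joint drum between 18.7296 and 18.9696 rad) and horizontal distance between blank and bed_spot below 0.018 m and angle between the y axis of blank and the x axis of press, either way round below 0.2 rad and z of blank in the frame of bed_spot between -0.008 and 0.008 m and angle between blank's own z axis and vertical below 0.12 rad and contact force between stamp and blank above 2 N), for 0.1 s.
At the end, for the whole second after the job is handed in: The 8 stands in the middle of the window (drum within 0.12 rad), at rest; the blank lies flat on the bed, its centre within 18 mm of its place and its length within 0.2 rad of the bed's, at rest; the plunger is up again (within 4 mm of its rest height) ((value of joint drum between -12.6864 and -12.4464 rad or value of joint drum between -6.40319 and -6.16319 rad or value of joint drum between -0.12 and 0.12 rad or value of joint drum between 6.16319 and 6.40319 rad or value of joint drum between 12.4464 and 12.6864 rad or value of joint drum between 18.7296 and 18.9696 rad) and horizontal distance between blank and bed_spot below 0.018 m and angle between the y axis of blank and the x axis of press, either way round below 0.2 rad and z of blank in the frame of bed_spot between -0.008 and 0.008 m and angle between blank's own z axis and vertical below 0.12 rad and z of stamp in the frame of press above 0.07 m and velocity of joint drum between -0.05 and 0.05 rad/s and linear speed of blank below 0.02 m/s); the robot touches nothing.
It fails at once if the plunger is pressed down (over 10 mm) before the 8 stands in the window and the blank lies in its place (z of stamp in the frame of press below 0.064 m and not ((value of joint drum between -12.6864 and -12.4464 rad or value of joint drum between -6.40319 and -6.16319 rad or value of joint drum between -0.12 and 0.12 rad or value of joint drum between 6.16319 and 6.40319 rad or value of joint drum between 12.4464 and 12.6864 rad or value of joint drum between 18.7296 and 18.9696 rad) and (horizontal distance between blank and bed_spot below 0.018 m and angle between the y axis of blank and the x axis of press, either way round below 0.2 rad and z of blank in the frame of bed_spot between -0.008 and 0.008 m and angle between blank's own z axis and vertical below 0.12 rad))).
It fails at once if another thing on the bench is moved more than 30 mm (distance of any of paint_tin, jam_jar, sanding_block, screwdriver, tape_measure from where it was at the start of the episode above 0.03 m).
It also fails if it takes over 54 s, if anything falls off the work surface, if the arm or the gripper's body presses on something with over 40 N, if the wrist force passes 120 N, or if a joint passes its speed limit or range.

## Robot

A 7-joint arm with a two-finger parallel gripper is mounted at the origin on a cart in front of the work surface, level with it; the furniture and walls round the work are solid. World frame = base frame: x ahead of the robot, y to its left, z up, the work surface at z = 0. Lengths are in m, angles in rad, forces in N, time in s.
With the tool pointing down it reaches from about 0.4 to 0.875 m from the base axis. Payload 6.5 kg.
Tool frame: the origin (TCP) lies between the finger pads; the fingertips stand manip.tip_extent ahead of it and the grasp point (between the pads) lies 6 mm ahead of it (manip.tip_extent is the distance from the TCP to the fingertips, in m); z points along the fingers, y is the direction in which the jaws open and shut (so a half turn about z gives the same grasp; the last joint's range is limited). The gripper opens to 85 mm and grips with 20 to 120 N. Pads are 22 mm wide; open, the fingers measure 114 mm over their backs; the gripper's body (76 mm by 85 mm) begins 54 mm behind the grasp point. The pads swing forward as they close: fully open they stand 13 mm farther back than shut.
Start: joints at [1.105, 0.536, -0.004, 1.538, 0.003, 1.067, -0.071], TCP at [0.253, -0.599, 0.256] pointing down, gripper open.
Joint ranges: [-2.7, 2.7], [-0.37, 2.16], [-1.27, 1.26], [0.24, 2.4], [-1.31, 4.45], [0.19, 1.91], [-2.76, 2.76]. Speed limits (rad/s): [2.39, 2.39, 3.14, 3.14, 3.14, 3.14, 3.14].

## Interface

Orientations are given as a 3x3 rotation matrix whose columns are the frame's x, y, z axes.
In Python, from station import manip gives the robot as it stands. The module is installed in compiled form; this text tells all that it offers.
- The arm moves only by the shell command python3 -m crank 'ROWS' [FORCE]. ROWS is a JSON object of lists of equal length, an entry for each row: "dp": the shift along the tool's x, y, z scaled (see below), a list of three; "roll": the turn about the tool's z scaled (see below); "jaw": the gripper command: -1 is fully open, 1 is shut, values between are in proportion. A call has 1 to 12 rows; each row shifts and turns the commanded pose from where the row before left it, along the tool's axes as they then stand; what a row does not reach is not made up. The controller multiplies each number of a shift by 1 m and each number of a turn by 180 degrees. A row lasts 1/8 s, in which the tool goes at most 62.5 mm and 10.7 degrees, less where a joint would pass 70% of its speed; a pose out of reach is approached as far as the arm can. A call with a number of a shift or a turn outside -1 to 1 is refused whole. A call with a gripper value outside its range is refused whole. The fingers move at their own pace and stop on an object; FORCE is the grip in N (left out, the last holds). Time passes only in rows, so rows that do not move let the fingers close. It gives the time, the measured TCP pose, the force and the opening at its end, in the units of the state.
- manip.sense(): the state, without advancing time (a new reading comes with each control period).
- manip.read_camera(name): name is "scene" or "top"; returns the picture (480x640x3 uint8, blue, green, red); there is no depth.
- manip.camera_model(name): a dict with "intrinsics" (3x3 intrinsics, pixels), "extrinsics" (4x4, takes a point from camera to world coordinates). Camera axes: x right, y down, z forward; pixel columns grow to the right and rows downward; lengths in m; the calibration is good to about 2 mm. A picture is of the moment at which its call begins. camera_model takes no time and is no camera call.
- manip.close_job(): hands the job in, once; it reports no verdict.
Trained networks look in the newest picture that a camera, given by its name, has taken for a name from the list of things; names that differ only in an ending like _2 or _b are one class to them, and where a whole thing is asked for, a point or a joint stands for the part that bears it (a point fixed in the world has none). Each returns a list of dicts, best first, with "p" (0 to 1); they miss things now and then, are a little off and sometimes report something else, mostly with a low value. They report only what shows in the picture. A call takes as long as a camera call. They do not tell look-alikes from the thing itself.
- manip.cut_out(camera, name): "pixels" (480x640 bool, what is visible of it) and "bbox" ([left, top, width, height] in pixels, round what is visible of it).
- manip.pinpoint(camera, name): "centre" ([row, column] in pixels: a listed point, or the origin of a listed thing).
The state is a dict: "clock": time; "joint_pos": joint angles; "joint_vel": joint speeds; "joint_torque": joint torques, N m; "eef_pos": TCP position; "orientation": TCP orientation; "contact_force": force on the tool from outside, world axes, zero at the start; "ft_torque": the same for the moment, N m; "gripper_width": finger opening in m.
Only numpy, scipy, OpenCV 4.12 (cv2) and the standard library are available. Lean on these libraries where they do the work, as an engineer would, in place of code of your own. Each camera call takes 0.05 s, during which the arm holds its last target.

## Working session

There is one attempt and no reset: what is moved stays moved. The work goes in short steps, Python scripts to look and compute and a shell command to move; the robot and the scene stay as the last step left them, time stands still between calls to the robot, and variables do not carry over. Pictures are saved under pics/ and viewed, and the job is handed in when it is done.

```bash
mkdir -p pics; ls
python3 - <<'E'
from station import manip
import cv2, numpy as np
for c in ("scene","top"):
    im=manip.read_camera(c); cv2.imwrite(f"pics/{c}0.png",im)
    m=manip.camera_model(c); print(c,np.round(m["intrinsics"],1).tolist(),np.round(m["extrinsics"],4).tolist())
    for n in ("press","drum_grip","bed_spot","back_stop","arm","stamp","blank","housing"):
        r=manip.pinpoint(c,n); print(n,[(round(d["p"],2),np.round(d["centre"]).tolist()) for d in r][:4])
s=manip.sense(); print(s["clock"],s["eef_pos"],np.round(s["orientation"],3).tolist(),s["gripper_width"],manip.tip_extent)
E
```

```text
pics
scene [[475.5, 0.0, 325.2], [0.0, 475.5, 234.2], [0.0, 0.0, 1.0]] [[0.745, -0.3027, 0.5944, -0.3367], [-0.6665, -0.3011, 0.682, -1.2277], [-0.0275, -0.9043, -0.4261, 0.7255], [0.0, 0.0, 0.0, 1.0]]
press [(0.75, [233.0, 293.0])]
drum_grip [(0.75, [197.0, 264.0])]
bed_spot [(0.66, [230.0, 313.0]), (0.46, [225.0, 327.0])]
back_stop [(0.59, [225.0, 324.0])]
arm [(0.91, [211.0, 316.0])]
stamp [(0.47, [219.0, 323.0])]
blank [(0.82, [322.0, 440.0]), (0.7, [354.0, 387.0]), (0.62, [256.0, 360.0])]
housing [(0.7, [208.0, 274.0])]
top [[504.3, 0.0, 324.9], [0.0, 504.3, 238.7], [0.0, 0.0, 1.0]] [[-0.0042, -0.9969, 0.0791, 0.4456], [-1.0, 0.0036, -0.0079, -0.2575], [0.0075, -0.0791, -0.9968, 1.3156], [0.0, 0.0, 0.0, 1.0]]
press [(0.95, [218.0, 213.0])]
drum_grip [(0.64, [234.0, 166.0])]
bed_spot [(0.87, [210.0, 238.0])]
back_stop [(0.56, [184.0, 238.0])]
arm [(0.8, [195.0, 238.0]), (0.55, [277.0, 324.0])]
stamp [(0.74, [190.0, 234.0])]
blank [(0.85, [205.0, 327.0]), (0.77, [242.0, 475.0]), (0.6, [313.0, 471.0])]
housing [(0.81, [222.0, 175.0])]
0.9 [ 0.252982   -0.59873301  0.25629711] [[0.921, 0.389, -0.0], [0.389, -0.921, -0.0], [-0.0, -0.0, -1.0]] 0.08534188092979293 0.025
```

View pics/scene0.png

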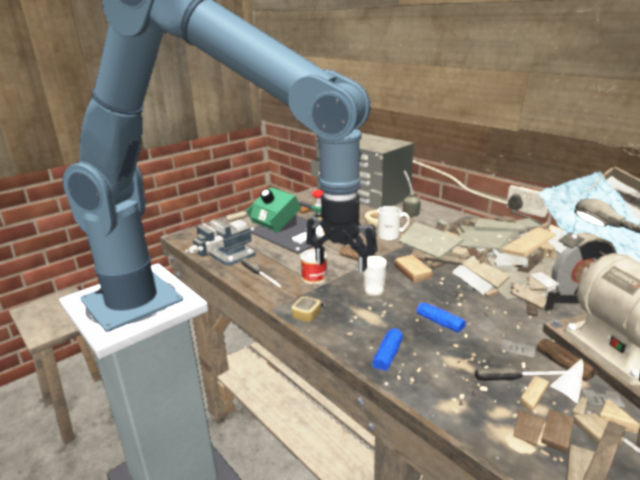

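View pics/top0.png

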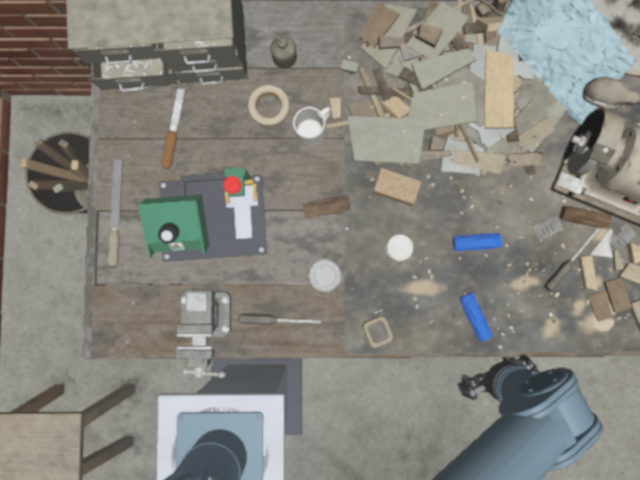

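```bash
cat > h.py <<'E'
from station import manip
import cv2, numpy as np
def model(c):
    m=manip.camera_model(c); return np.array(m["intrinsics"]),np.array(m["extrinsics"])
def back(c,row,col,z):
    K,E=model(c); d=E[:3,:3]@np.linalg.solve(K,[col,row,1.]); o=E[:3,3]
    return o+d*(z-o[2])/d[2]
def proj(c,P):
    K,E=model(c); P=np.atleast_2d(P); q=(P-E[:3,3])@E[:3,:3]; q=q@K.T; return q[:,:2]/q[:,2:]  # col,row
def crop(im,name,x0,y0,w,h,s):
    cv2.imwrite(name,cv2.resize(im[y0:y0+h,x0:x0+w],None,fx=s,fy=s,interpolation=cv2.INTER_CUBIC))
E
python3 - <<'E'
from h import *
a=cv2.imread("pics/top0.png"); b=cv2.imread("pics/scene0.png")
crop(a,"pics/topc.png",135,155,230,130,3.4)
crop(b,"pics/scc.png",230,170,140,105,5.5)
E
```

```text
(no output)
```

View pics/topc.png

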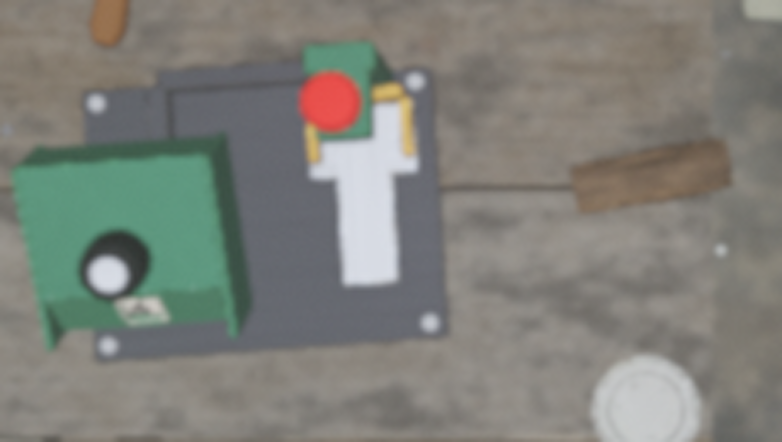

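View pics/scc.png

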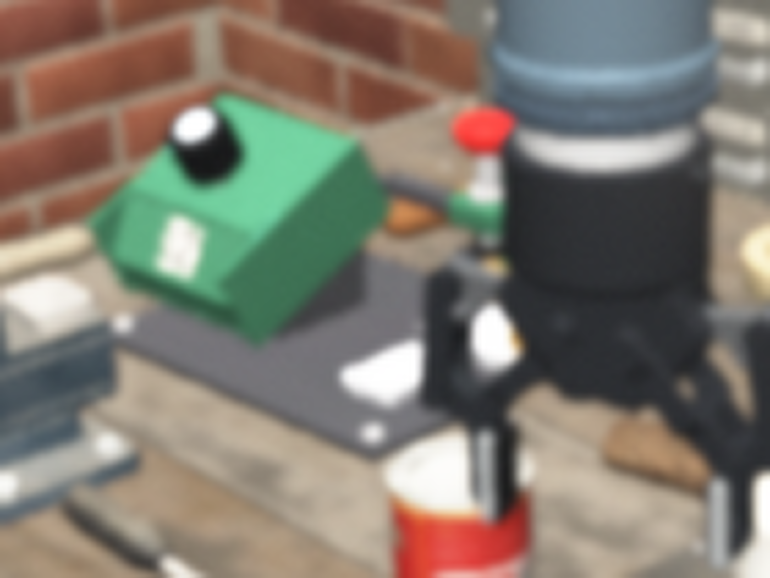

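Run:
```python
from h import *
a=cv2.imread("pics/top0.png"); b=cv2.imread("pics/scene0.png")
A=cv2.resize(a[225:260,150:195],None,fx=12,fy=12,interpolation=cv2.INTER_CUBIC)[:400,:400]
A=cv2.resize(a[232:257,160:185],(400,400),interpolation=cv2.INTER_LANCZOS4)
B=cv2.resize(b[203:228,252:277],(400,400),interpolation=cv2.INTER_LANCZOS4)
cv2.imwrite("pics/win0.png",np.hstack([A,B]))
pts=[(97,360),(447,335),(433,67),(83,92)]
W=np.array([back("top",y/3.4+155,x/3.4+135,.012)[:2] for x,y in pts])
print(W.round(4))
M=np.array([[-105,135],[-105,-135],[105,-135],[105,135]])/1000
c=W.mean(0); H=M.T@(W-c); yaw=np.arctan2(H[0,1]-H[1,0],H[0,0]+H[1,1]); R=np.array([[np.cos(yaw),-np.sin(yaw)],[np.sin(yaw),np.cos(yaw)]])
print(c,yaw,((M@R.T+c)-W).round(4))
sc=[(96,103),(416,81),(430,323),(108,345)]
W=np.array([back("top",y/3.4+155,x/3.4+135,.014)[:2] for x,y in sc]);print("screws centre",W.mean(0))
for n in ("blank","paint_tin","jam_jar","sanding_block","screwdriver","tape_measure"):
    for d in manip.cut_out("top",n)[:3]:
        r=cv2.minAreaRect(np.argwhere(d["pixels"])[:,::-1].astype(np.float32)); print(n,round(d["p"],2),d["bbox"],np.round(r[0],1),np.round(r[1],1),round(r[2],1))
```

```text
[[ 0.4933  0.1485]
 [ 0.5112 -0.1165]
 [ 0.7177 -0.1047]
 [ 0.699   0.1636]]
[0.60530601 0.02271864] 0.06729674903996465 [[-0.0018  0.0018]
 [-0.0016 -0.0025]
 [ 0.0014 -0.0002]
 [ 0.002   0.0009]]
screws centre [0.60533105 0.0242222 ]
blank 0.94 [303.7, 192.2, 46.1, 25.8] [326.2 206.3] [16.9 47. ] 79.7
blank 0.94 [450.9, 233.5, 52.5, 16.8] [476.6 241.9] [16.8 49.4] 84.6
blank 0.65 [455.6, 293.0, 34.1, 48.5] [474.8 316.1] [49.2 15.7] 63.4
paint_tin 0.94 [310.6, 260.4, 27.7, 32.3] [324. 275.] [30. 28.] 90.0
jam_jar 0.55 [384.6, 233.8, 26.3, 26.5] [397.5 247. ] [26. 27.] 90.0
sanding_block 0.77 [371.9, 169.5, 49.2, 37.3] [396.1 186.5] [42.4 26.2] 18.4
screwdriver 0.74 [158.6, 222.5, 22.4, 19.6] [168.  232.5] [19. 20.] 90.0
screwdriver 0.67 [238.2, 315.9, 78.6, 7.8] [278. 318.] [80. 10.] 0.0
tape_measure 0.57 [362.2, 314.3, 32.7, 30.6] [376.  329.1] [32.1 25.6] 68.2
```

View pics/win0.png

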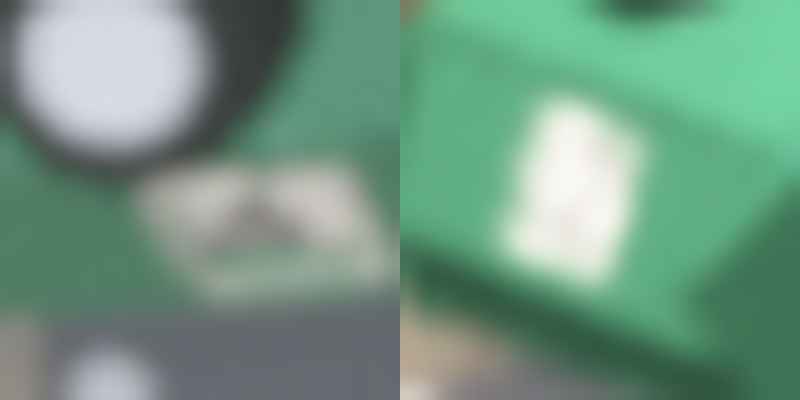

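Run:
```python
from h import *
for c in ("top","scene"):
    f=np.array([manip.read_camera(c) for _ in range(6)]).astype(float)
    np.save(f"avg0_{c}.npy",f.mean(0)); print(c,f.std(0).mean())
A=np.load("avg0_top.npy"); B=np.load("avg0_scene.npy")
def z(im,r,c,n,S):
    g=im[r:r+n,c:c+n]; return cv2.resize(g,(S,S),interpolation=cv2.INTER_CUBIC)
a=z(A,236,164,18,400); b=z(B,206,257,18,400)
st=lambda g:np.clip((g-130)*2,0,255)
cv2.imwrite("pics/win1.png",np.hstack([np.clip(a,0,255),np.clip((b-150)*2.4,0,255)]))
# triangulate knob
def tri(pt,ps):
    Ms=[];bs=[]
    for c,(r,col) in (("top",pt),("scene",ps)):
        K,E=model(c); d=E[:3,:3]@np.linalg.solve(K,[col,r,1.]); d/=np.linalg.norm(d); P=np.eye(3)-np.outer(d,d); Ms.append(P); bs.append(P@E[:3,3])
    return np.linalg.lstsq(np.vstack(Ms),np.hstack(bs),rcond=None)[0]
yaw=.0673; c=np.array([.6053,.0235]); R=np.array([[np.cos(yaw),-np.sin(yaw)],[np.sin(yaw),np.cos(yaw)]])
for n in ("drum_grip","housing","arm","back_stop","bed_spot","press","stamp"):
    t=manip.pinpoint("top",n); s=manip.pinpoint("scene",n)
    if t and s:
        X=tri(t[0]["centre"],s[0]["centre"]); print(n,X.round(4),"press frame",(R.T@(X[:2]-c)).round(4),t[0]["centre"],s[0]["centre"])
np.set_printoptions(linewidth=200)
print(B[209:224,257:270].mean(2).round().astype(int)); print(A[240:252,164:186].mean(2).round().astype(int))
```

```text
top 0.4530708249341388
scene 0.45300632046972217
drum_grip [0.5559 0.1098 0.1285] press frame [-0.0435  0.0894] [232.6, 165.1] [196.9, 266.5]
housing [0.5878 0.11   0.0646] press frame [-0.0117  0.0875] [221.2, 174.0] [211.0, 274.1]
arm [ 0.6443 -0.0543  0.1026] press frame [ 0.0337 -0.0802] [196.6, 237.3] [209.1, 315.1]
bed_spot [ 0.6187 -0.046   0.02  ] press frame [ 0.0087 -0.0702] [210.0, 240.6] [232.3, 307.4]
press [ 0.6034  0.0274 -0.006 ] press frame [-0.0017  0.004 ] [220.3, 211.7] [233.9, 294.4]
stamp [ 0.6758 -0.0481  0.0608] press frame [ 0.0655 -0.0761] [189.4, 235.6] [217.0, 323.4]
[[134 135 142 161 186 193 180 159 143 136 136 141 148]
 [134 136 149 182 219 232 225 199 168 148 135 131 135]
 [135 139 159 197 232 243 238 220 197 178 151 134 131]
 [136 146 174 211 237 245 239 225 214 197 163 139 133]
 [136 151 187 224 242 248 243 235 224 197 160 139 134]
 [137 153 191 228 244 248 245 240 229 191 150 136 135]
 [140 158 192 227 242 243 241 242 232 187 144 135 134]
 [145 171 203 228 236 234 240 244 232 180 141 134 134]
 [147 182 218 234 235 230 237 240 218 165 138 133 133]
 [1
[... 838 characters left out ...]
54 170 187 196 189 168 139 112 102]
 [102 102 102 102 110 129 147 155 160 155 144 137 134 134 147 171 184 183 172 152 124 105]
 [101 102 102 102 104 118 136 146 144 136 133 135 136 134 140 155 164 166 168 160 137 112]
 [102 102 102 102 102 109 124 136 139 138 139 143 145 146 151 156 157 159 165 164 144 117]
 [102 102 102 102 102 104 111 124 138 150 154 152 150 149 149 149 146 145 148 146 131 112]
 [102 103 103 102 103 103 105 112 124 137 141 138 134 131 130 127 123 121 121 118 112 106]
 [104 104 104 104 104 105 104 106 110 114 116 114 112 111 110 109 108 107 106 105 105 104]][ WARN:0@8.355] global loadsave.cpp:1063 imwrite_ Unsupported depth image for selected encoder is fallbacked to CV_8U.
```

View pics/win1.png

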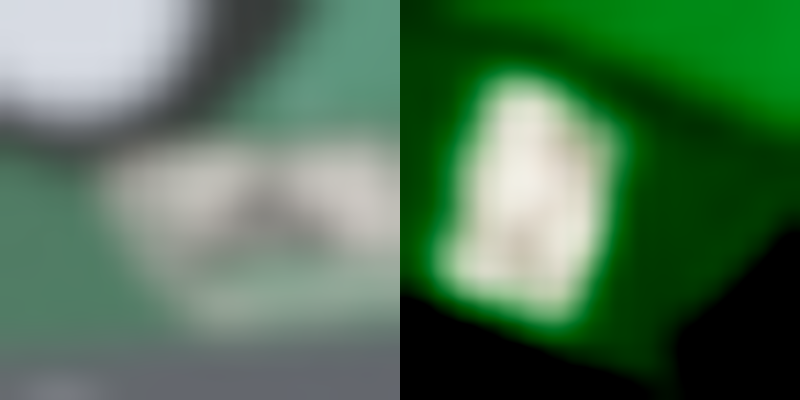

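```bash
cat >> h.py <<'E'
def tri(pt,ps):
    "row,col each"
    Ms=[];bs=[]
    for c,(r,col) in (("top",pt),("scene",ps)):
        K,E=model(c); d=E[:3,:3]@np.linalg.solve(K,[col,r,1.]); d/=np.linalg.norm(d); P=np.eye(3)-np.outer(d,d); Ms.append(P); bs.append(P@E[:3,3])
    A=np.vstack(Ms);b=np.hstack(bs);X=np.linalg.lstsq(A,b,rcond=None)[0]; return X,np.linalg.norm(A@X-b)
yaw=.0673; c0=np.array([.6053,.0235]); R2=np.array([[np.cos(yaw),-np.sin(yaw)],[np.sin(yaw),np.cos(yaw)]])
def topress(X): return np.r_[R2.T@(np.array(X[:2])-c0),X[2]]
def toworld(X): return np.r_[R2@np.array(X[:2])+c0,X[2]]
E
python3 - <<'E'
from h import *
P={"TL":((243.2,168.4),(208.9,260.75)),"TR":((242,181.6),(211.75,267.5)),"BR":((249.8,184.4),(220.8,264.8)),"BL":((250.8,172.8),(218.6,258.2))}
A=np.load("avg0_top.npy"); B=np.load("avg0_scene.npy")
def cen(im,r0,r1,c0_,c1):
    g=im[r0:r1,c0_:c1]; w=np.clip(g.min(2)-150,0,None); y,x=np.mgrid[r0:r1,c0_:c1]; return (w*y).sum()/w.sum(),(w*x).sum()/w.sum()
P["cap"]=(cen(A,226,242,158,174),cen(B,186,200,258,273)); print(P["cap"])
# red cap
def red(im,r0,r1,c0_,c1):
    g=im[r0:r1,c0_:c1]; w=np.clip(g[...,2]-g[...,:2].max(2)-80,0,None); y,x=np.mgrid[r0:r1,c0_:c1]; return (w*y).sum()/w.sum(),(w*x).sum()/w.sum()
P["red"]=(red(A,170,200,215,250),red(B,180,205,305,330)); print(P["red"])
for k,(t,s) in P.items():
    X,e=tri(t,s); print(k,X.round(4),topress(X).round(4),round(e,4))
print("red in press at z .16", topress(back("top",*P["red"][0],.160)))
print("vertical pixel scale check bed/press:")
pts=dict(stop=(75,-80,22),bed0l=(-60,-60,22),bed0r=(-60,-100,22),g=(33,-49,36),g2=(33,-111,36),pl1=(-105,135,12),pl2=(105,-135,12),pl3=(-105,-135,12),pl4=(105,135,12),stamp=(53,-80,164),hb1=(-20,9,140))
im=np.clip(A,0,255).astype(np.uint8)[155:285,135:365]; im=cv2.resize(im,None,fx=3.4,fy=3.4,interpolation=cv2.INTER_CUBIC)
for k,v in pts.items():
    q=(proj("top",toworld(np.array(v)/1000))[0]-[135,155]+.5)*3.4; cv2.drawMarker(im,tuple(int(i) for i in q),(255,0,255),cv2.MARKER_CROSS,14,1)
cv2.imwrite("pics/ov.png",im)
E
```

```text
((np.float64(235.38695332740417), np.float64(166.37152468968716)), (np.float64(192.23632714500755), np.float64(264.8904290015053)))
((np.float64(184.44765334599396), np.float64(231.57913081742075)), (np.float64(193.13381888656187), np.float64(317.2813916413992)))
TL [0.5324 0.1149 0.0877] [-0.0666  0.0961  0.0877] 0.0019
TR [0.5367 0.0827 0.0848] [-0.0644  0.0636  0.0848] 0.0004
BR [0.5205 0.0828 0.0549] [-0.0806  0.0648  0.0549] 0.0023
BL [0.5161 0.113  0.0555] [-0.083   0.0953  0.0555] 0.0012
cap [0.5463 0.1005 0.1511] [-0.0537  0.0808  0.1511] 0.0014
red [ 0.6633 -0.0487  0.1551] [ 0.053  -0.0759  0.1551] 0.0033
red in press at z .16 [ 0.0537243  -0.07830801  0.16      ]
vertical pixel scale check bed/press:
```

View pics/ov.png

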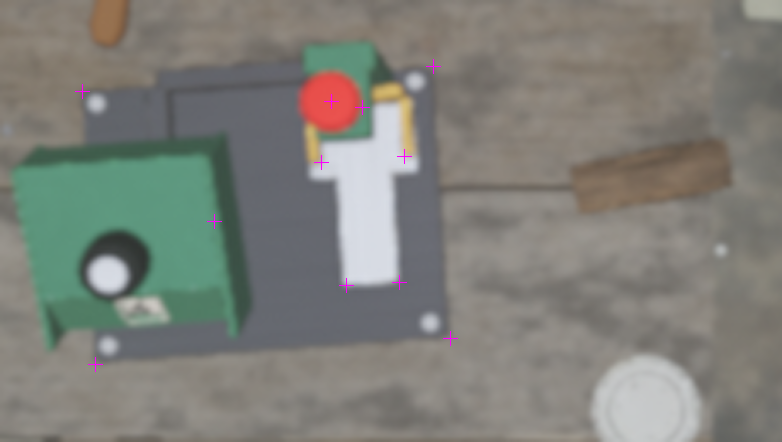

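```bash
sed -i 's/c0=np.array(.*.0235\])/c0=np.array([.6055,.0245])/' h.py
cat >> h.py <<'E'
def rect(im,c,off=0.0,S=8,half=20):
    "window plane patch, 2*half mm square, S px/mm; off = depth behind plane (m)"
    C=np.array([-.0737,.079,.0705]); up=np.array([.46,0,.888]); up/=np.linalg.norm(up); r=np.array([0,-1.,0]); n=np.array([-up[2],0,up[0]])
    h=half/1000; src=[toworld(C-off*n+a*r*h+b*up*h) for a,b in((-1,1),(1,1),(1,-1),(-1,-1))]
    q=proj(c,np.array(src)).astype(np.float32); D=2*half*S
    H=cv2.getPerspectiveTransform(q,np.float32([[0,0],[D,0],[D,D],[0,D]]))
    return cv2.warpPerspective(im.astype(np.float32),H,(D,D),flags=cv2.INTER_CUBIC)
E
python3 - <<'E'
from h import *
print(open('h.py').read()[900:1000])
A=np.load("avg0_top.npy"); B=np.load("avg0_scene.npy")
a=rect(A,"top"); b=rect(B,"scene")
cv2.imwrite("pics/rect0.png",np.clip(np.hstack([a,b]),0,255).astype(np.uint8))
b2=np.clip((b-140)*2.2,0,255)
cv2.imwrite("pics/rect0b.png",np.clip(np.hstack([np.clip((a-90)*2,0,255),b2]),0,255).astype(np.uint8))
E
```

```text
([.6055,.0245]); R2=np.array([[np.cos(yaw),-np.sin(yaw)],[np.sin(yaw),np.cos(yaw)]])
def topress(X):
```

View pics/rect0b.png

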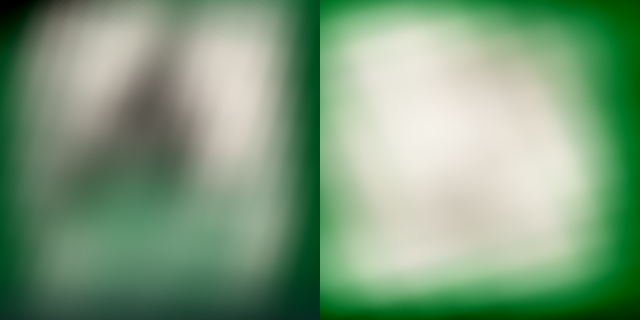

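```bash
cat >> h.py <<'E'
def delta(target, s=None):
    "tool-axes shift to bring TCP to world target"
    s=s or manip.sense(); return np.array(s["orientation"]).T@(np.array(target)-s["eef_pos"])
E
python3 - <<'E'
from h import *
g=toworld([-.047,.078,.1355]); print(g, manip.sense()["clock"])
print(delta([g[0],g[1],.256]))
E
```

```text
[0.55336096 0.09916271 0.1355    ] 2.5
[ 5.48314454e-01 -5.25945928e-01  2.93331834e-04]
```

```bash
python3 -m crank '{"dp":[[0.042,-0.040,0],[0.042,-0.040,0],[0.042,-0.040,0],[0.042,-0.040,0],[0.042,-0.040,0],[0.042,-0.040,0],[0.042,-0.040,0],[0.042,-0.040,0],[0.042,-0.040,0],[0.042,-0.040,0],[0.042,-0.040,0],[0.042,-0.040,0]],"roll":[0,0,0,0,0,0,0,0,0,0,0,0],"jaw":[-1,-1,-1,-1,-1,-1,-1,-1,-1,-1,-1,-1]}' 40
python3 -m crank '{"dp":[[0,0,0],[0,0,0],[0,0,0]],"roll":[0.053,0.053,0],"jaw":[-1,-1,-1]}'
python3 - <<'E'
from h import *
g=toworld([-.047,.078,.1355]); s=manip.sense()
print(s["clock"],delta([g[0],g[1],.256]),np.degrees(np.arctan2(s["orientation"][1][1],s["orientation"][0][1])),s["joint_pos"][6],s["contact_force"])
E
```

```text
clock: 4.0
eef_pos: [0.5311, 0.0412, 0.2566]
orientation: [[0.921, 0.389, 0.001], [0.389, -0.921, -0.0], [0.001, 0.0, -1.0]]
contact_force: [1.1, -0.6, 0.9]
gripper_width: 0.0852
clock: 4.38
eef_pos: [0.5304, 0.0397, 0.2563]
orientation: [[0.998, 0.068, 0.0], [0.068, -0.998, -0.0], [0.0, 0.0, -1.0]]
contact_force: [0.3, -0.1, 0.6]
gripper_width: 0.0856
4.375 [ 0.02693699 -0.05773734  0.00032609] -86.07498775941838 -1.7565486578839447 [ 0.32594101 -0.09870912  0.55926187]
```

```bash
python3 -m crank '{"dp":[[0.025,-0.058,0],[0,0,0],[0,0,0],[0,0,0]],"roll":[0,0.05,0.05,0.04],"jaw":[-1,-1,-1,-1]}' 40
python3 - <<'E'
from h import *
g=toworld([-.050,.078,.1475]); s=manip.sense()
print(s["clock"],delta(g),s["joint_pos"][6])
for c in("top","scene"): cv2.imwrite(f"pics/{c}1.png",manip.read_camera(c))
b=cv2.imread("pics/scene1.png"); crop(b,"pics/s1.png",210,130,140,105,5.5)
E
```

```text
clock: 4.88
eef_pos: [0.5513, 0.0984, 0.2563]
orientation: [[0.931, -0.365, 0.0], [-0.365, -0.931, -0.0], [0.0, 0.0, -1.0]]
contact_force: [-0.2, -1.7, -0.4]
gripper_width: 0.0858
4.875 [-0.00105247 -0.00021023  0.10881042] -2.2736357358994166
```

View pics/s1.png

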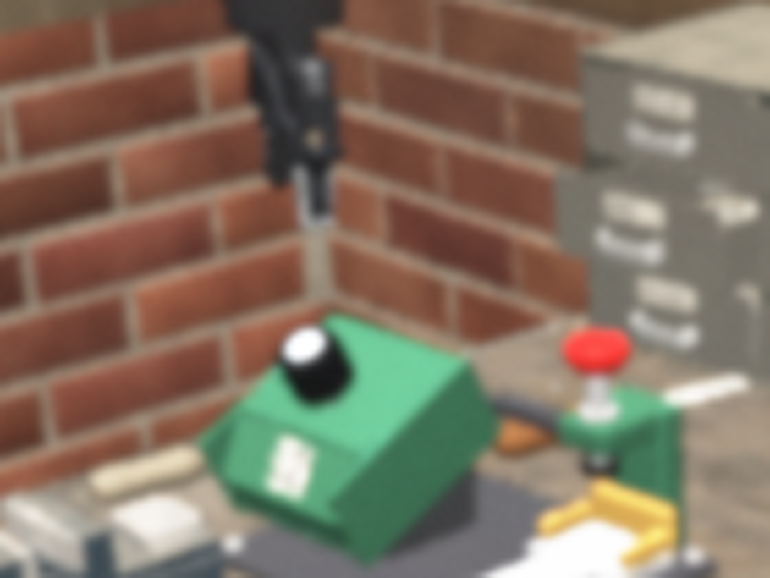

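```bash
python3 -m crank '{"dp":[[0,0,0.05],[0,0,0.04],[0,0,0.018],[0,0,0],[0,0,0],[0,0,0],[0,0,0],[0,0,0]],"roll":[0,0,0,0,0,0,0,0],"jaw":[-1,-1,-1,-1,1,1,1,1]}' 30
python3 - <<'E'
from h import *
b=manip.read_camera("scene"); crop(b,"pics/s2.png",210,130,140,105,5.5); s=manip.sense(); print(s["clock"],s["contact_force"],s["ft_torque"],s["gripper_width"])
E
```

```text
clock: 5.98
eef_pos: [0.5527, 0.0998, 0.1503]
orientation: [[0.932, -0.363, 0.004], [-0.363, -0.932, 0.002], [0.003, -0.003, -1.0]]
contact_force: [-1.3, 0.2, 7.3]
gripper_width: 0.0444
6.025 [-1.97626243  0.77161361  7.13718103] [ 0.86060126 -0.03176471  0.31561779] 0.044445582342633176
```

View pics/s2.png

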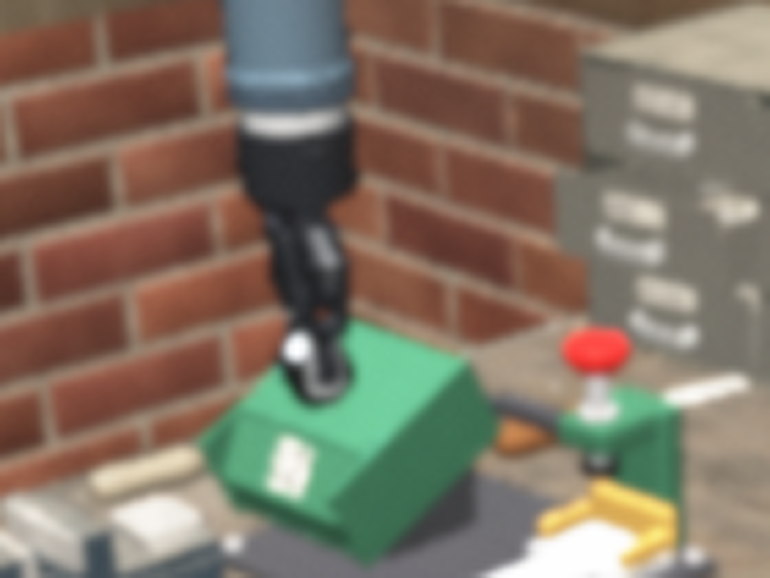

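```bash
cat > cap.py <<'E'
from h import *; import sys
b=manip.read_camera("scene"); np.save(f"sc_{sys.argv[1]}.npy",b); s=manip.sense()
print(s["clock"],np.round(s["contact_force"],1),np.round(s["ft_torque"],2),round(s["gripper_width"],4),round(s["joint_pos"][6],2),np.round(s["eef_pos"],4), round(float(np.degrees(np.arctan2(s["orientation"][1][1],s["orientation"][0][1]))),1))
E
python3 cap.py a0
python3 -m crank '{"dp":[[0,0,0],[0,0,0]],"roll":[-0.04,-0.03],"jaw":[1,1]}' >/dev/null; python3 cap.py a1
python3 -m crank '{"dp":[[0,0,0],[0,0,0]],"roll":[-0.04,-0.03],"jaw":[1,1]}' >/dev/null; python3 cap.py a2
python3 -m crank '{"dp":[[0,0,0],[0,0,0]],"roll":[-0.04,-0.03],"jaw":[1,1]}' >/dev/null; python3 cap.py a3
python3 -m crank '{"dp":[[0,0,0],[0,0,0]],"roll":[-0.04,-0.03],"jaw":[1,1]}' >/dev/null; python3 cap.py a4
python3 - <<'E'
from h import *
L=[]
for i in range(5):
    im=np.load(f"sc_a{i}.npy"); L.append(np.clip((cv2.resize(im[205:225,252:272],(160,160),interpolation=cv2.INTER_CUBIC).astype(float)-130)*2,0,255))
M=[np.clip((rect(np.load(f"sc_a{i}.npy"),"scene",S=4)-140)*2.2,0,255) for i in range(5)]
cv2.imwrite("pics/seqa.png",np.vstack([np.hstack(L),np.hstack(M)]).astype(np.uint8))
E
```

```text
6.075 [-2.   1.3  6.9] [ 0.79 -0.01  0.3 ] 0.0444 -2.3 [0.5527 0.0998 0.1503] -111.3
6.375 [0.4 2.1 4.7] [ 0.34 -0.27  0.06] 0.0428 -2.11 [0.553  0.0996 0.15  ] -98.4
6.675 [4.4 4.5 0. ] [ 0.11 -0.99 -0.27] 0.0418 -1.93 [0.5534 0.0998 0.1495] -85.8
6.975 [-1.4  5.4  9.5] [-1.31 -0.37 -1.13] 0.042 -1.74 [0.5527 0.0998 0.1504] -73.3
7.275 [-11.8   3.4  25.8] [-2.16  0.81 -1.3 ] 0.0416 -1.56 [0.5518 0.0995 0.1518] -60.7
```

View pics/seqa.png

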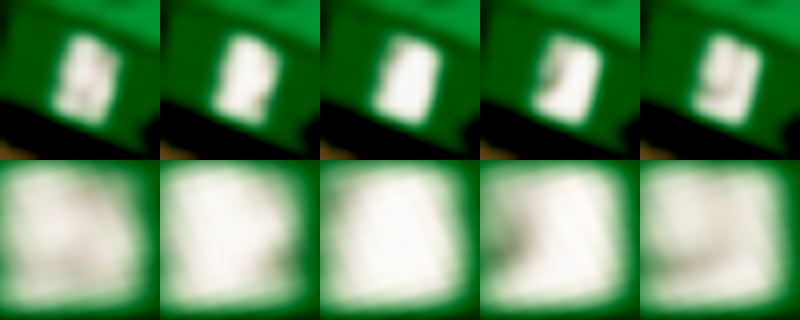

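```bash
python3 -m crank '{"dp":[[0,0,0],[0,0,0],[0,0,0],[0,0,0],[0,0,0],[0,0,0],[0,0,0],[0,0,0],[0,0,0],[0,0,0],[0,0,0]],"roll":[0,0,0.056,0.056,0.056,0.056,0.056,0,0,0,0],"jaw":[-1,-1,-1,-1,-1,-1,-1,1,1,1,1]}'; python3 cap.py b0
python3 -m crank '{"dp":[[0,0,0],[0,0,0]],"roll":[-0.04,-0.03],"jaw":[1,1]}' >/dev/null; python3 cap.py b1
python3 -m crank '{"dp":[[0,0,0],[0,0,0]],"roll":[-0.04,-0.03],"jaw":[1,1]}' >/dev/null; python3 cap.py b2
python3 -m crank '{"dp":[[0,0,0],[0,0,0]],"roll":[-0.04,-0.03],"jaw":[1,1]}' >/dev/null; python3 cap.py b3
python3 -m crank '{"dp":[[0,0,0],[0,0,0]],"roll":[-0.04,-0.03],"jaw":[1,1]}' >/dev/null; python3 cap.py b4
cat > seq.py <<'E'
from h import *; import sys
n=sys.argv[1]
L=[];M=[]
for i in range(5):
    im=np.load(f"sc_{n}{i}.npy"); L.append(np.clip((cv2.resize(im[206:224,253:271],(160,160),interpolation=cv2.INTER_CUBIC).astype(float)-130)*2,0,255))
    M.append(np.clip((rect(im,"scene",S=4)-140)*2.2,0,255))
cv2.imwrite(f"pics/seq{n}.png",np.vstack([np.hstack(L),np.hstack(M)]).astype(np.uint8))
E
python3 seq.py b
```

```text
clock: 8.65
eef_pos: [0.552, 0.1001, 0.149]
orientation: [[0.932, -0.362, 0.002], [-0.362, -0.932, 0.002], [0.001, -0.003, -1.0]]
contact_force: [0.1, 3.7, 6.2]
gripper_width: 0.0445
8.7 [0.2 3.3 5.5] [ 1.5  -0.08  0.41] 0.0445 -2.3 [0.552  0.1001 0.149 ] -111.2
9.0 [0.9 4.6 2.9] [ 0.83 -0.32  0.03] 0.0433 -2.11 [0.5522 0.0997 0.1487] -98.3
9.3 [ 3.3  6.3 -0.7] [ 0.36 -0.77 -0.31] 0.0417 -1.93 [0.5523 0.0997 0.1485] -85.7
9.6 [-0.7  8.6  5.1] [-1.42 -0.87 -1.39] 0.0418 -1.74 [0.552  0.0995 0.149 ] -73.2
9.9 [-11.3   6.5  21.4] [-2.48  0.2  -1.76] 0.0425 -1.56 [0.5512 0.0989 0.1504] -60.7
```

View pics/seqb.png

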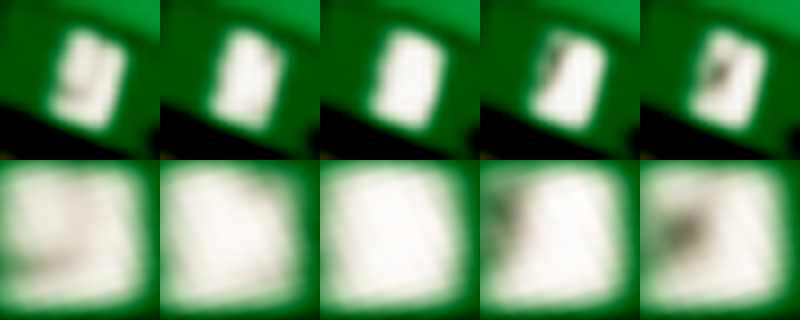

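```bash
python3 -m crank '{"dp":[[0,0,0],[0,0,0],[0,0,-0.05],[0.024,-0.044,0],[0.024,-0.044,0],[0.024,-0.044,0],[0,0,0]],"roll":[0,0,0,0,0,0,0],"jaw":[-1,-1,-1,-1,-1,-1,-1]}' | head -2
cat > look.py <<'E'
from h import *; import sys
n=sys.argv[1]
a=np.mean([manip.read_camera("top").astype(float) for _ in range(2)],0); b=np.mean([manip.read_camera("scene").astype(float) for _ in range(2)],0)
np.save(f"tp_{n}.npy",a); np.save(f"sc_{n}.npy",b)
za=cv2.resize(a[238:254,164:188],(384,256),interpolation=cv2.INTER_CUBIC); zb=cv2.resize(b[206:224,253:271],(256,256),interpolation=cv2.INTER_CUBIC)
ra=rect(a,"top",S=6); rb=rect(b,"scene",S=6)
o=np.hstack([np.clip((za-90)*2,0,255),np.clip((zb-130)*2,0,255)]); o2=np.hstack([np.clip((ra-90)*2,0,255),np.clip((rb-140)*2.2,0,255)])
o2=cv2.copyMakeBorder(o2,0,0,0,o.shape[1]-o2.shape[1],cv2.BORDER_CONSTANT)
cv2.imwrite(f"pics/look_{n}.png",np.vstack([o,o2]).astype(np.uint8)); print(manip.sense()["clock"])
E
python3 look.py c
python3 - <<'E'
from h import *
crop(np.load("tp_c.npy").astype(np.uint8),"pics/tc.png",100,150,200,150,4)
E
```

```text
clock: 10.78
eef_pos: [0.5486, 0.254, 0.198]
10.975
```

View pics/look_c.png

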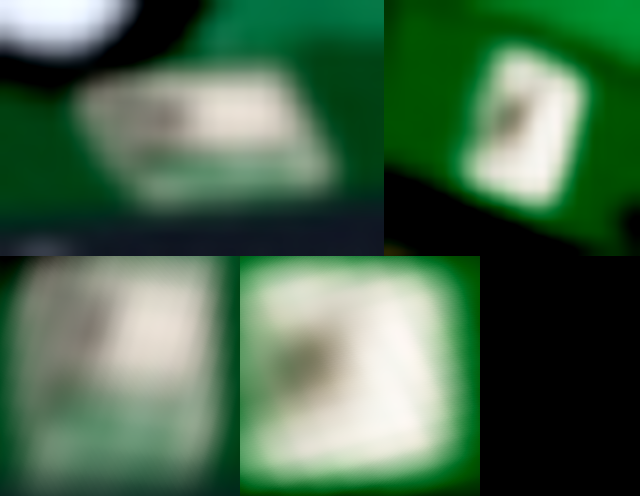

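View pics/tc.png

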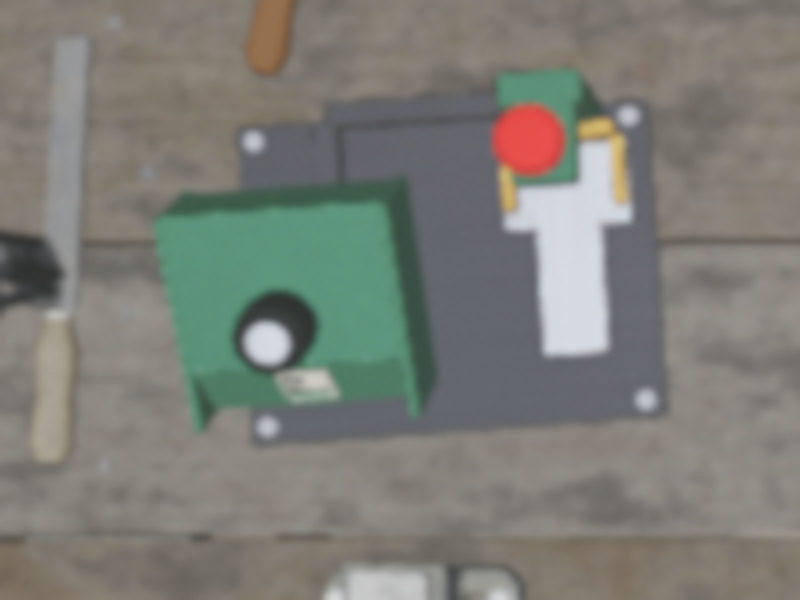

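```bash
cat > fit.py <<'E'
from h import *
from scipy.spatial.transform import Rotation as Ro
from scipy.ndimage import gaussian_filter
G=np.array([-.047,.078,.1355]); ax=np.array([-np.sin(np.radians(25)),0,np.cos(np.radians(25))])
C=np.array([-.0737,.079,.0705]); C[1]=.078; up=np.array([.46,0,.888]); up/=np.linalg.norm(up); n=np.array([-up[2],0,up[0]])
def glyph(k,font=cv2.FONT_HERSHEY_SIMPLEX):
    im=np.zeros((240,240),np.uint8); cv2.putText(im,str(k),(60,180),font,5,255,16,cv2.LINE_AA)
    p=np.argwhere(im>127).astype(float); h=p[:,0].max()-p[:,0].min(); s=21/h
    v=-(p[:,0]-(p[:,0].max()+p[:,0].min())/2)*s; u=(p[:,1]-(p[:,1].max()+p[:,1].min())/2)*s
    return u/1000,v/1000,s
GL={k:glyph(k) for k in range(1,9)}
S=4
def splat(cam,box,k,phi,d,sig,dv=0,dc=(0,0)):
    r0,r1,c0_,c1=box
    u,v,s=GL[k]; P0=C-d*n+np.outer(v+dv,up)  # on generator line
    rad=np.linalg.norm(np.cross(P0-G,ax),axis=1)
    ang=phi+u/rad
    Q=Ro.from_rotvec(ang[:,None]*ax).apply(P0-G)+G
    K,E=model(cam); o=topress(E[:3,3])
    t=((C-o)@n)/((Q-o)@n); X=o+(Q-o)*t[:,None]-C
    ok=(abs(X[:,1])<.013)&(abs(X@up)<.0135)&((Q-C)@n<.003)
    W=np.column_stack([(R2@Q[:,:2].T).T+c0,Q[:,2]])
    q=proj(cam,W)+np.array(dc)
    H=np.zeros(((r1-r0)*S,(c1-c0_)*S))
    iy=((q[:,1]-r0+.5)*S).astype(int); ix=((q[:,0]-c0_+.5)*S).astype(int)
    ok&=(iy>=0)&(ix>=0)&(iy<H.shape[0])&(ix<H.shape[1])
    np.add.at(H,(iy[ok],ix[ok]),s*s)
    return gaussian_filter(H,sig*S).reshape(r1-r0,S,c1-c0_,S).sum((1,3))
box=(206,224,253,271)
def pred(th,cam="scene",bx=box,d=.004,sig=.9,dv=0,dc=(0,0)):
    out=0
    for k in range(1,9):
        phi=(th-k*np.pi/4+np.pi)%(2*np.pi)-np.pi
        if abs(phi)<.7: out=out+splat(cam,bx,k,phi,d,sig,dv,dc)
    return out if not np.isscalar(out) else np.zeros((bx[1]-bx[0],bx[3]-bx[2]))
def cutf(f): return f.astype(float)[box[0]:box[1],box[2]:box[3]].mean(2)
E
cat > run1.py <<'E'
from fit import *
blank=(cutf(np.load("sc_a2.npy"))+cutf(np.load("sc_b2.npy")))/2
fr=[f"a{i}" for i in range(5)]+[f"b{i}" for i in range(1,5)]
st=np.radians([0,12.9,25.5,38,50.6]+[50.6+x for x in (12.9,25.5,38,50.5)])
D=np.array([blank-cutf(np.load(f"sc_{f}.npy")) for f in fr])
best=[]
for d in (.0,.004,.008):
    grid=np.arange(0,2*np.pi,.0349); T={i:pred(g,d=d) for i,g in enumerate(grid)}; T=np.array([T[i] for i in range(len(grid))])
    for k in (.9,.95,1,1.05,1.1):
        for t0 in np.arange(.8,5.5,.035):
            idx=np.round(((t0+k*st)%(2*np.pi))/.0349).astype(int)%len(grid); M=T[idx]
            # optional offset per frame
            a=D-0; c=(a*M).sum()/np.sqrt((a*a).sum()*(M*M).sum()+1e-9); best.append((c,d,k,t0))
best.sort(reverse=True); seen=[]
for b in best:
    if all(abs(b[3]-s)>.3 for s in seen): seen.append(b[3]); print(np.round(b,3), "n0=",round(b[3]/.7854,2))
    if len(seen)>7: break
E
python3 run1.py
```

```text
[0.682 0.    0.9   1.465] n0= 1.87
[0.629 0.    0.9   2.27 ] n0= 2.89
[0.61 0.   0.9  3.04] n0= 3.87
[0.6   0.    0.9   4.615] n0= 5.88
[0.576 0.    0.9   5.42 ] n0= 6.9
[0.573 0.    0.9   3.845] n0= 4.9
[0.551 0.008 0.95  1.15 ] n0= 1.46
[0.518 0.008 0.95  1.955] n0= 2.49
```

```bash
cat > run2.py <<'E'
from fit import *
blank=(cutf(np.load("sc_a2.npy"))+cutf(np.load("sc_b2.npy")))/2
fr=[f"a{i}" for i in range(5)]+[f"b{i}" for i in range(1,5)]
st=np.radians([0,12.9,25.5,38,50.6]+[50.6+x for x in (12.9,25.5,38,50.5)])
D=np.array([blank-cutf(np.load(f"sc_{f}.npy")) for f in fr])
from itertools import product
grid=np.arange(0,2*np.pi,.0349)
res={}
for d,dx,dy,sig in product((0,.003,),(-.6,0,.6),(-.6,0,.6,1.2),(.8,1.1)):
    T=np.array([pred(g,d=d,sig=sig,dc=(dx,dy)) for g in grid])
    for k in (.75,.8,.85,.9,.95,1):
        for t0 in np.arange(.8,5.5,.035):
            idx=np.round(((t0+k*st)%(2*np.pi))/.0349).astype(int)%len(grid); M=T[idx]
            c=(D*M).sum()/np.sqrt((D*D).sum()*(M*M).sum()+1e-9); key=int(round(t0/.7854+.1))
            if c>res.get(key,(0,))[0]: res[key]=(c,d,dx,dy,sig,k,t0/.7854)
for k in sorted(res,key=lambda q:-res[q][0]): print(k,np.round(res[k],3))
E
time python3 run2.py
```

```text
Traceback (most recent call last):
  File "run2.py", line 10, in <module>
    T=np.array([pred(g,d=d,sig=sig,dc=(dx,dy)) for g in grid])
                ~~~~^^^^^^^^^^^^^^^^^^^^^^^^^^
  File "fit.py", line 34, in pred
    if abs(phi)<.7: out=out+splat(cam,bx,k,phi,d,sig,dv,dc)
                            ~~~~~^^^^^^^^^^^^^^^^^^^^^^^^^^
  File "fit.py", line 19, in splat
    K,E=model(cam); o=topress(E[:3,3])
        ~~~~~^^^^^
  File "h.py", line 4, in model
    m=manip.camera_model(c); return np.array(m["intrinsics"]),np.array(m["extrinsics"])
ValueError: time passes only in moves, steps and waits

real	0m4.230s
user	0m3.299s
sys	0m0.251s
```

Camera model calls are rate-limited; cache them.

```bash
python3 - <<'E'
s=open('h.py').read()
s=s.replace('def model(c):\n','from functools import lru_cache\n@lru_cache(None)\ndef model(c):\n')
open('h.py','w').write(s)
E
time python3 run2.py; python3 -c "
from station import manip;print(manip.sense()['clock'])"
```

```text
2 [ 0.785  0.    -0.6   -0.6    1.1    0.8    2.088]
6 [ 0.735  0.    -0.6   -0.6    1.1    0.75   6.143]
3 [ 7.170e-01  3.000e-03 -6.000e-01 -6.000e-01  1.100e+00  8.000e-01
  3.024e+00]
1 [ 0.712  0.    -0.6   -0.6    1.1    0.75   1.152]
4 [ 0.708  0.    -0.6   -0.6    1.1    0.8    4.093]
5 [ 0.673  0.    -0.6   -0.6    1.1    0.8    5.118]
7 [ 6.47e-01  3.00e-03 -6.00e-01 -6.00e-01  1.10e+00  8.00e-01  6.99e+00]
10.975
real	0m44.723s
user	0m44.925s
sys	0m0.101s
```

```bash
python3 -m crank '{"dp":[[-0.024,0.044,0],[-0.024,0.044,0],[-0.024,0.044,0],[0,0,0],[0,0,0],[0,0,0]],"roll":[0,0,0,0.056,0.056,0.056],"jaw":[-1,-1,-1,-1,-1,-1]}' |head -2
python3 -m crank '{"dp":[[0,0,0],[0,0,0],[0,0,0.03]],"roll":[0.056,0.056,0],"jaw":[-1,-1,-1]}' |head -2
python3 - <<'E'
from h import *
g=toworld([-.050,.078,.1485]);s=manip.sense(); print(s["clock"],g,delta(g))
E
```

```text
clock: 11.72
eef_pos: [0.5512, 0.0963, 0.1982]
clock: 12.1
eef_pos: [0.5532, 0.097, 0.1699]
12.1 [0.55036775 0.09896096 0.1485    ] [-0.00340165 -0.00071637  0.0213976 ]
```

```bash
python3 -m crank '{"dp":[[-0.003,-0.001,0.021],[0,0,0],[0,0,0],[0,0,0],[0,0,0]],"roll":[0,0,0,0,0],"jaw":[-1,1,1,1,1]}' 45|head -2; python3 cap.py c0
python3 -m crank '{"dp":[[0,0,0],[0,0,0]],"roll":[-0.04,-0.03],"jaw":[1,1]}' >/dev/null; python3 cap.py c1
python3 -m crank '{"dp":[[0,0,0],[0,0,0]],"roll":[-0.04,-0.03],"jaw":[1,1]}' >/dev/null; python3 cap.py c2
python3 -m crank '{"dp":[[0,0,0],[0,0,0]],"roll":[-0.04,-0.03],"jaw":[1,1]}' >/dev/null; python3 cap.py c3
python3 -m crank '{"dp":[[0,0,0],[0,0,0]],"roll":[-0.04,-0.03],"jaw":[1,1]}' >/dev/null; python3 cap.py c4
python3 seq.py c
```

```text
clock: 12.72
eef_pos: [0.55, 0.1009, 0.1489]
12.775 [-2.9  0.4  6.5] [0.79 0.01 0.31] 0.0441 -2.33 [0.55   0.1009 0.1489] -111.4
13.075 [-0.1 -2.1  6.8] [-0.15  0.09  0.12] 0.0424 -2.14 [0.55   0.1002 0.1488] -98.4
13.375 [ 1.6 -0.9  3. ] [-1.16 -0.49 -0.37] 0.0412 -1.95 [0.5501 0.0996 0.1484] -85.9
13.675 [-3.2  1.3 13. ] [-3.21 -0.08 -1.46] 0.0417 -1.77 [0.5497 0.099  0.1491] -73.5
13.975 [-14.   -1.8  28.6] [-4.42  0.75 -1.8 ] 0.0421 -1.58 [0.5491 0.098  0.1505] -60.9
```

View pics/seqc.png

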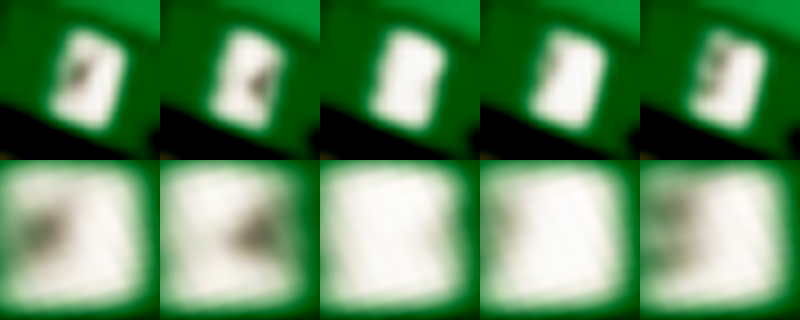

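```bash
cat > run3.py <<'E'
from fit import *
import sys
strokes=sys.argv[1]
blank=np.mean([cutf(np.load(f"sc_{x}2.npy")) for x in "ab"],0)
fr=[];st=[]
for j,x in enumerate(strokes):
    for i,t in enumerate((0,12.9,25.5,38,50.5)): fr.append(f"{x}{i}"); st.append((j,t))
D=np.array([blank-cutf(np.load(f"sc_{f}.npy")) for f in fr]); D-=0
grid=np.arange(0,2*np.pi,.0349)
# per-frame free angle: score table, then dynamic fit
res={}
for d,dx,dy,sig in ((0,-.6,-.6,1.1),(0,-1,-.6,1.1),(0,-.6,-1.,1.1),(0,-1,-1,1.1),(0,-.3,-.3,1.1),(.003,-.6,-.6,1.1),(0,-1.,-.6,1.4),(.003,-.8,-.8,1.3)):
    T=np.array([pred(g,d=d,sig=sig,dc=(dx,dy)) for g in grid]).reshape(len(grid),-1)
    for k in (.75,.8,.85,.9,.95,1):
        for t0 in np.arange(.8,5.5,.035):
            th=np.array([t0+k*np.radians(50.5*j+t) for j,t in st])
            idx=np.round((th%(2*np.pi))/.0349).astype(int)%len(grid); M=T[idx]; d_=D.reshape(len(D),-1)
            c=(d_*M).sum()/np.sqrt((d_*d_).sum()*(M*M).sum()+1e-9); key=int(round(t0/.7854+.1))
            if c>res.get(key,(0,))[0]: res[key]=(c,d,dx,dy,sig,k,t0/.7854)
for k in sorted(res,key=lambda q:-res[q][0]): print(k,np.round(res[k],3).tolist())
E
python3 run3.py abc
```

```text
2 [0.813, 0.0, -0.6, -0.6, 1.1, 0.8, 2.088]
6 [0.749, 0.0, -0.6, -0.6, 1.1, 0.8, 6.099]
1 [0.747, 0.0, -0.6, -1.0, 1.1, 0.8, 1.108]
3 [0.745, 0.0, -0.3, -0.3, 1.1, 0.8, 3.069]
4 [0.733, 0.0, -0.6, -0.6, 1.1, 0.8, 4.093]
5 [0.688, 0.0, -0.6, -0.6, 1.1, 0.8, 5.118]
7 [0.66, 0.0, -0.6, -0.6, 1.1, 0.85, 6.99]
```

```bash
python3 -m crank '{"dp":[[0,0,0],[0,0,0],[0,0,0],[0,0,0],[0,0,0],[0,0,0],[0,0,0],[0,0,0],[0,0,0],[0,0,0],[0,0,0]],"roll":[0,0,0.056,0.056,0.056,0.056,0.056,0,0,0,0],"jaw":[-1,-1,-1,-1,-1,-1,-1,1,1,1,1]}'|head -1; python3 cap.py d0
python3 -m crank '{"dp":[[0,0,0],[0,0,0]],"roll":[-0.04,-0.03],"jaw":[1,1]}' >/dev/null; python3 cap.py d1
python3 -m crank '{"dp":[[0,0,0],[0,0,0]],"roll":[-0.04,-0.03],"jaw":[1,1]}' >/dev/null; python3 cap.py d2
python3 -m crank '{"dp":[[0,0,0],[0,0,0]],"roll":[-0.04,-0.03],"jaw":[1,1]}' >/dev/null; python3 cap.py d3
python3 -m crank '{"dp":[[0,0,0],[0,0,0]],"roll":[-0.04,-0.03],"jaw":[1,1]}' >/dev/null; python3 cap.py d4
python3 -m crank '{"dp":[[0,0,0],[0,0,0],[0,0,0],[0,0,0],[0,0,0],[0,0,0],[0,0,0],[0,0,0],[0,0,0],[0,0,0],[0,0,0]],"roll":[0,0,0.056,0.056,0.056,0.056,0.056,0,0,0,0],"jaw":[-1,-1,-1,-1,-1,-1,-1,1,1,1,1]}'|head -1; python3 cap.py e0
python3 -m crank '{"dp":[[0,0,0],[0,0,0]],"roll":[-0.04,-0.03],"jaw":[1,1]}' >/dev/null; python3 cap.py e1
python3 -m crank '{"dp":[[0,0,0],[0,0,0]],"roll":[-0.04,-0.03],"jaw":[1,1]}' >/dev/null; python3 cap.py e2
python3 -m crank '{"dp":[[0,0,0],[0,0,0]],"roll":[-0.04,-0.03],"jaw":[1,1]}' >/dev/null; python3 cap.py e3
python3 -m crank '{"dp":[[0,0,0],[0,0,0]],"roll":[-0.04,-0.03],"jaw":[1,1]}' >/dev/null; python3 cap.py e4
python3 seq.py d; python3 seq.py e; python3 -c "
import cv2,numpy as np
cv2.imwrite('pics/seqde.png',np.vstack([cv2.imread('pics/seqd.png')[:160],cv2.imread('pics/seqd.png')[160:],cv2.imread('pics/seqe.png')[160:]]))"; python3 run3.py abcde
```

```text
clock: 15.35
15.4 [-2.   0.6  4.8] [1.04 0.11 0.42] 0.0446 -2.33 [0.549  0.1013 0.1478] -111.3
15.7 [-2.9  0.5  7.1] [-0.08  0.44  0.05] 0.0422 -2.14 [0.5489 0.1003 0.1478] -98.3
16.0 [0.1 0.4 2.7] [-0.99 -0.25 -0.34] 0.0416 -1.95 [0.5491 0.0996 0.1472] -85.8
16.3 [-4.1  0.3  9.2] [-3.2  -0.2  -1.55] 0.0418 -1.77 [0.5489 0.0987 0.1479] -73.4
16.6 [-12.7  -2.1  22.7] [-5.08  0.06 -2.29] 0.0419 -1.58 [0.5484 0.0976 0.1492] -60.9
clock: 17.98
18.025 [-3.   0.5  5. ] [1.12 0.11 0.44] 0.0441 -2.33 [0.549  0.1013 0.1477] -111.3
18.325 [-2.1 -0.1  6.4] [-0.24  0.39 -0.14] 0.0427 -2.14 [0.5489 0.1002 0.1477] -98.3
18.625 [ 1.1 -0.5  2.2] [-0.97 -0.35 -0.41] 0.0415 -1.95 [0.5492 0.0995 0.1471] -85.8
18.925 [-4.5 -1.7  9.4] [-2.55  0.29 -1.05] 0.0415 -1.77 [0.5487 0.0988 0.148 ] -73.4
19.225 [-13.6  -4.9  27.9] [-4.01  1.31 -1.35] 0.0421 -1.58 [0.548  0.0975 0.1494] -60.9
2 [0.803, 0.0, -0.6, -0.6, 1.1, 0.85, 1.999]
4 [0.738, 0.0, -0.3, -0.3, 1.1, 0.85, 3.96]
3 [0.73, 0.0, -0.3, -0.3, 1.1, 0.8, 3.113]
1 [0.729, 0.0, -0.6, -0.6, 1.1, 0.8, 1.108]
6 [0.727, 0.0, -0.3, -0.3, 1.1, 0.8, 6.099]
5 [0.706, 0.0, -0.6, -0.6, 1.1, 0.8, 5.118]
7 [0.694, 0.0, -0.6, -0.6, 1.1, 0.85, 6.99]
```

View pics/seqde.png

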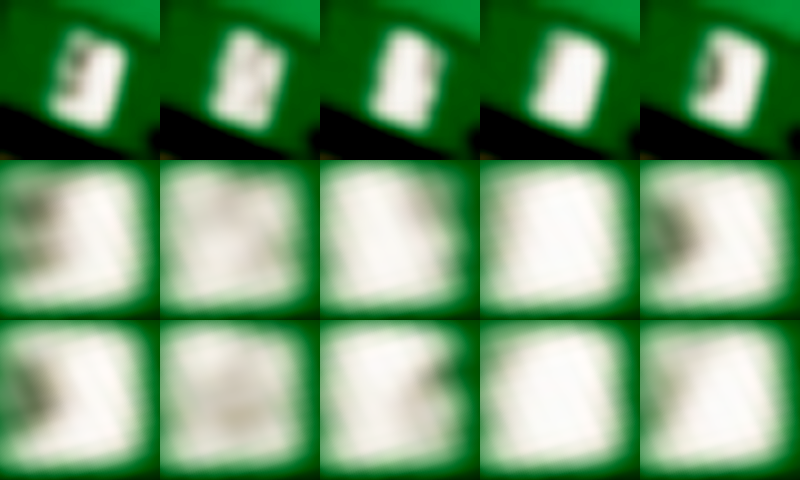

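```bash
python3 -m crank '{"dp":[[0,0,0],[0,0,0],[0,0,0],[0,0,0],[0,0,0],[0,0,0],[0,0,0],[0,0,0],[0,0,0],[0,0,0],[0,0,0]],"roll":[0,0,0.056,0.056,0.056,0.056,0.056,0,0,0,0],"jaw":[-1,-1,-1,-1,-1,-1,-1,1,1,1,1]}'|head -1; python3 cap.py f0
python3 -m crank '{"dp":[[0,0,0],[0,0,0]],"roll":[-0.04,-0.03],"jaw":[1,1]}' >/dev/null; python3 cap.py f1
python3 -m crank '{"dp":[[0,0,0],[0,0,0]],"roll":[-0.04,-0.03],"jaw":[1,1]}' >/dev/null; python3 cap.py f2
python3 -m crank '{"dp":[[0,0,0],[0,0,0]],"roll":[-0.04,-0.03],"jaw":[1,1]}' >/dev/null; python3 cap.py f3
python3 -m crank '{"dp":[[0,0,0],[0,0,0]],"roll":[-0.04,-0.03],"jaw":[1,1]}' >/dev/null; python3 cap.py f4
python3 seq.py f
cat > ang.py <<'E'
from fit import *
import sys
blank=np.mean([cutf(np.load(f"sc_{x}2.npy")) for x in "ab"],0)
grid=np.arange(0,2*np.pi,.0175)
for off in ((0,-.6,-.6),(0,-.3,-.3)):
    T=np.array([pred(g,d=off[0],sig=1.1,dc=off[1:]) for g in grid]).reshape(len(grid),-1)
    for f in sys.argv[1:]:
        D=(blank-cutf(np.load(f"sc_{f}.npy"))).ravel()
        lam=2.2*0+np.median([1]); 
        c=(T@D)/np.sqrt((D@D)*(T*T).sum(1)+1e-3)
        o=np.argsort(-c); L=[]
        for i in o:
            if all(abs(grid[i]-grid[j])>.4 for j in L): L.append(i)
            if len(L)>2: break
        print(f,off,[(round(c[i],2),round(grid[i]/.7854,2)) for i in L])
E
python3 ang.py a0 a4 b0 b4 c0 c1 c4 d0 d1 d4 e0 e1 e2 e4 f0 f1 f2 f4
```

```text
clock: 20.6
20.65 [-2.5 -0.1  5.1] [1.07 0.12 0.42] 0.0443 -2.33 [0.5491 0.1013 0.1478] -111.2
20.95 [-3.5 -0.9  8.9] [-0.17  0.78  0.  ] 0.0426 -2.14 [0.5486 0.1003 0.1479] -98.3
21.25 [-0.9 -0.8  1.9] [-1.25 -0.13 -0.5 ] 0.0416 -1.95 [0.549  0.0995 0.1473] -85.8
21.55 [-4.7 -1.  10.7] [-2.61  0.39 -1.02] 0.0417 -1.77 [0.5486 0.0987 0.1481] -73.4
21.85 [-4.5 -3.3 10.9] [-2.88 -0.29 -1.06] 0.0421 -1.58 [0.5492 0.0982 0.1483] -60.8
a0 (0, -0.6, -0.6) [(np.float64(0.81), np.float64(3.19)), (np.float64(0.79), np.float64(2.14)), (np.float64(0.78), np.float64(7.29))]
a4 (0, -0.6, -0.6) [(np.float64(0.77), np.float64(1.98)), (np.float64(0.76), np.float64(2.96)), (np.float64(0.71), np.float64(8.0))]
b0 (0, -0.6, -0.6) [(np.float64(0.75), np.float64(1.96)), (np.float64(0.74), np.float64(2.94)), (np.float64(0.68), np.float64(7.98))]
b4 (0, -0.6, -0.6) [(np.float64(0.92), np.float64(3.85)), (np.float64(0.88), np.float64(5.86)), (np.float64(0.88), np.float64(7.84))]
c0 (0, -0.6, -0.6) [(np.float64(0.94), np.float64(3.85)), (np.float64(0.89), np.float64(5.86)), (np.float64(0.88), np.float64(7.84
[... 3444 characters left out ...]
float64(0.86), np.float64(1.2))]
e4 (0, -0.3, -0.3) [(np.float64(0.74), np.float64(3.65)), (np.float64(0.73), np.float64(4.57)), (np.float64(0.73), np.float64(0.67))]
f0 (0, -0.3, -0.3) [(np.float64(0.73), np.float64(3.65)), (np.float64(0.73), np.float64(4.57)), (np.float64(0.72), np.float64(0.67))]
f1 (0, -0.3, -0.3) [(np.float64(0.55), np.float64(6.93)), (np.float64(0.53), np.float64(2.9)), (np.float64(0.51), np.float64(1.92))]
f2 (0, -0.3, -0.3) [(np.float64(0.83), np.float64(3.41)), (np.float64(0.83), np.float64(5.39)), (np.float64(0.82), np.float64(0.42))]
f4 (0, -0.3, -0.3) [(np.float64(0.89), np.float64(4.5)), (np.float64(0.89), np.float64(2.52)), (np.float64(0.89), np.float64(5.53))]
```

View pics/seqf.png

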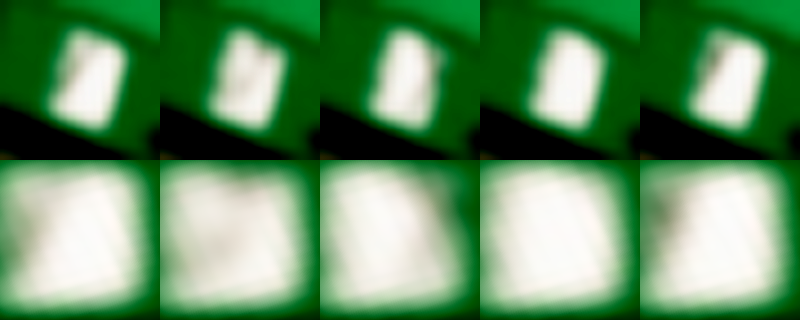

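```bash
python3 -m crank '{"dp":[[0,0,0],[0,0,0],[0,0,0],[0,0,0],[0,0,0],[0,0,0],[0,0,0],[0,0,0],[0,0,0],[0,0,0],[0,0,0]],"roll":[0,0,0.056,0.056,0.056,0.056,0.056,0,0,0,0],"jaw":[-1,-1,-1,-1,-1,-1,-1,1,1,1,1]}'|head -1; python3 cap.py g0
python3 -m crank '{"dp":[[0,0,0],[0,0,0]],"roll":[-0.04,-0.03],"jaw":[1,1]}' >/dev/null; python3 cap.py g1
cat > ang8.py <<'E'
from fit import *
import sys
blank=np.mean([cutf(np.load(f"sc_{x}2.npy")) for x in "ab"],0)
grid=np.arange(7.2,8.8,.02)*np.pi/4
for off in ((0,-.6,-.6),(0,-.3,-.3),(0,-.6,0),(.003,-.4,-.4)):
    T=np.array([pred(g,d=off[0],sig=1.1,dc=off[1:]) for g in grid]).reshape(len(grid),-1)
    for f in sys.argv[1:]:
        D=(blank-cutf(np.load(f"sc_{f}.npy"))).ravel()
        c=(T@D)/np.sqrt((D@D)*(T*T).sum(1)+1e-3); i=c.argmax(); print(f,off,round(c[i],2),round(grid[i]-2*np.pi,3),end=" | ")
    print()
E
python3 ang8.py f4 g0 g1
```

```text
clock: 23.22
23.275 [-2.2 -1.   5.8] [0.92 0.11 0.34] 0.0445 -2.33 [0.549  0.1014 0.1478] -111.2
23.575 [-1.8 -0.2  3.7] [-0.14  0.17  0.06] 0.0427 -2.14 [0.549  0.1003 0.1476] -98.3
f4 (0, -0.6, -0.6) 0.89 0.487 | g0 (0, -0.6, -0.6) 0.9 0.487 | g1 (0, -0.6, -0.6) 0.98 0.613 | 
f4 (0, -0.3, -0.3) 0.88 0.471 | g0 (0, -0.3, -0.3) 0.88 0.471 | g1 (0, -0.3, -0.3) 0.98 0.565 | 
f4 (0, -0.6, 0) 0.88 0.471 | g0 (0, -0.6, 0) 0.88 0.471 | g1 (0, -0.6, 0) 0.97 0.581 | 
f4 (0.003, -0.4, -0.4) 0.89 0.393 | g0 (0.003, -0.4, -0.4) 0.89 0.393 | g1 (0.003, -0.4, -0.4) 0.97 0.487 |
```

```bash
sed -i 's/arange(7.2,8.8,.02)/arange(7.45,8.5,.02)/' ang8.py; python3 ang8.py f4 g0 g1
python3 - <<'E'
from h import *
L=[];M=[]
for f in ("f4","g0","g1","c1"):
    im=np.load(f"sc_{f}.npy"); L.append(np.clip((cv2.resize(im[206:224,253:271],(200,200),interpolation=cv2.INTER_CUBIC).astype(float)-130)*2,0,255)); M.append(np.clip((rect(im,"scene",S=5)-140)*2.2,0,255))
cv2.imwrite("pics/g.png",np.vstack([np.hstack(L),np.hstack(M)]).astype(np.uint8))
E
```

```text
f4 (0, -0.6, -0.6) 0.89 -0.353 | g0 (0, -0.6, -0.6) 0.89 -0.353 | g1 (0, -0.6, -0.6) 0.96 -0.165 | 
f4 (0, -0.3, -0.3) 0.86 -0.369 | g0 (0, -0.3, -0.3) 0.87 -0.353 | g1 (0, -0.3, -0.3) 0.98 -0.275 | 
f4 (0, -0.6, 0) 0.86 -0.369 | g0 (0, -0.6, 0) 0.86 -0.369 | g1 (0, -0.6, 0) 0.96 -0.243 | 
f4 (0.003, -0.4, -0.4) 0.89 0.385 | g0 (0.003, -0.4, -0.4) 0.89 0.385 | g1 (0.003, -0.4, -0.4) 0.96 -0.259 |
```

View pics/g.png

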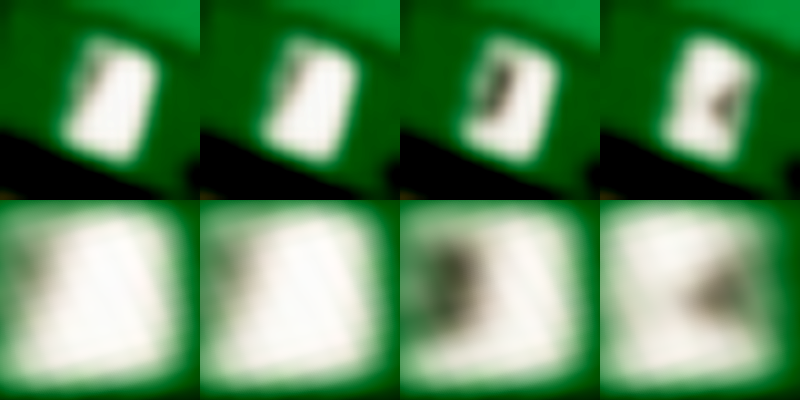

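```bash
python3 -m crank '{"dp":[[0,0,0],[0,0,0]],"roll":[-0.04,-0.02],"jaw":[1,1]}' >/dev/null; python3 cap.py g2;  python3 ang8.py g1 g2
python3 - <<'E'
from h import *
L=[];M=[]
for f in ("g1","g2","e1","d1"):
    im=np.load(f"sc_{f}.npy"); L.append(np.clip((cv2.resize(im[206:224,253:271],(200,200),interpolation=cv2.INTER_CUBIC).astype(float)-130)*2,0,255)); M.append(np.clip((rect(im,"scene",S=5)-140)*2.2,0,255))
cv2.imwrite("pics/g2.png",np.vstack([np.hstack(L),np.hstack(M)]).astype(np.uint8))
E
```

```text
23.875 [ 1.  -0.   0.2] [-0.91 -0.28 -0.36] 0.0417 -1.98 [0.5492 0.0996 0.1473] -87.8
g1 (0, -0.6, -0.6) 0.96 -0.165 | g2 (0, -0.6, -0.6) 0.96 0.024 | 
g1 (0, -0.3, -0.3) 0.98 -0.275 | g2 (0, -0.3, -0.3) 0.96 -0.024 | 
g1 (0, -0.6, 0) 0.96 -0.243 | g2 (0, -0.6, 0) 0.94 -0.008 | 
g1 (0.003, -0.4, -0.4) 0.96 -0.259 | g2 (0.003, -0.4, -0.4) 0.96 -0.071 |
```

View pics/g2.png

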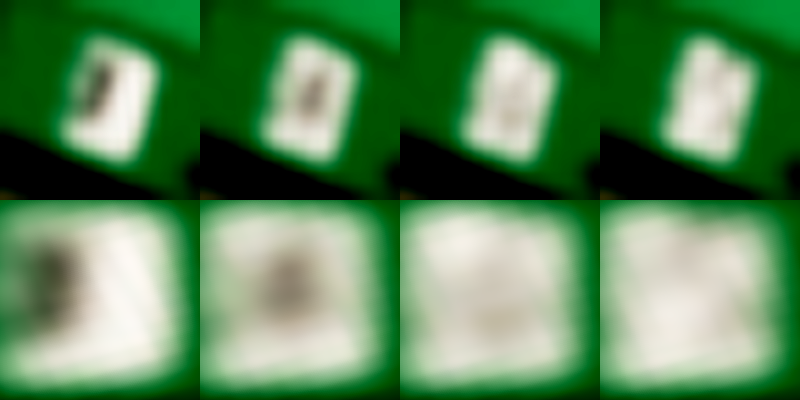

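```bash
cat > cmp.py <<'E'
from fit import *
import sys
blank=np.mean([cutf(np.load(f"sc_{x}2.npy")) for x in "ab"],0)
for f in sys.argv[1:]:
    D=(blank-cutf(np.load(f"sc_{f}.npy")))
    print(f,"ink",round(D[3:15,4:15].sum()),"max",round(D.max()),end=" ")
    r={}
    for k in range(1,9):
        b=(0,)
        for ph in np.arange(-.45,.46,.03):
            for dc in ((-.6,-.6),(-.3,-.3),(-.6,0),(0,0)):
                for sig in (.8,1.1):
                    M=splat("scene",box,k,ph,0.001,sig,0,dc); c=(D*M).sum()/np.sqrt((D*D).sum()*(M*M).sum()+1e-6)
                    if c>b[0]: b=(c,ph,M.sum())
        r[k]=b
    print(" ".join(f"{k}:{v[0]:.2f}@{v[1]:+.2f}({v[2]:.0f})" for k,v in r.items()))
E
python3 cmp.py a0 a4 b4 c0 c1 c4 d1 e0 e1 f0 f1 g1 g2
```

```text
a0 ink 784 max 38 1:0.68@+0.06(75) 2:0.79@+0.09(138) 3:0.81@+0.12(112) 4:0.62@+0.09(125) 5:0.77@+0.15(110) 6:0.72@+0.12(144) 7:0.78@+0.21(47) 8:0.74@+0.12(153)
a4 ink 467 max 31 1:0.68@-0.09(75) 2:0.78@-0.12(141) 3:0.77@-0.15(137) 4:0.72@-0.06(129) 5:0.72@-0.12(151) 6:0.73@-0.06(162) 7:0.69@-0.12(102) 8:0.73@-0.06(182)
b4 ink 615 max 58 1:0.90@-0.21(75) 2:0.85@-0.27(94) 3:0.85@-0.30(100) 4:0.93@-0.15(129) 5:0.86@-0.33(71) 6:0.90@-0.15(162) 7:0.84@-0.18(102) 8:0.89@-0.18(172)
c0 ink 572 max 58 1:0.91@-0.21(75) 2:0.86@-0.27(94) 3:0.86@-0.21(122) 4:0.95@-0.15(129) 5:0.87@-0.33(71) 6:0.92@-0.15(162) 7:0.84@-0.18(102) 8:0.91@-0.18(172)
c1 ink 876 max 67 1:0.94@+0.12(75) 2:0.87@+0.12(126) 3:0.89@+0.06(137) 4:0.97@+0.15(110) 5:0.92@+0.24(69) 6:0.96@+0.24(79) 7:0.89@+0.15(84) 8:0.95@+0.24(82)
c4 ink 800 max 43 1:0.92@-0.27(75) 2:0.92@-0.21(126) 3:0.93@-0.24(116) 4:0.90@-0.30(84) 5:0.93@-0.30(85) 6:0.93@-0.30(84) 7:0.90@-0.21(101) 8:0.92@-0.30(100)
d1 ink 717 max 39 1:0.72@+0.09(75) 2:0.77@+0.18(88) 3:0.77@+0.06(137) 4:0.67@+0.12(120) 5:0.77@+0.09(145) 6:0.73@+0.09(159) 7:0.79@+0.18(67) 8:0.7
[... 262 characters left out ...]
86@+0.03(151) 6:0.88@+0.03(162) 7:0.78@-0.00(102) 8:0.87@+0.03(182)
f0 ink 203 max 22 1:0.73@-0.30(69) 2:0.70@-0.30(78) 3:0.70@-0.33(87) 4:0.74@-0.30(84) 5:0.73@-0.39(40) 6:0.72@-0.33(70) 7:0.69@-0.24(91) 8:0.72@-0.33(86)
f1 ink 424 max 40 1:0.50@-0.06(75) 2:0.53@-0.03(141) 3:0.55@-0.06(137) 4:0.47@-0.03(129) 5:0.51@-0.03(151) 6:0.50@-0.03(162) 7:0.58@-0.03(102) 8:0.50@-0.03(182)
g1 ink 1071 max 74 1:0.98@-0.30(69) 2:0.96@-0.27(94) 3:0.97@-0.27(109) 4:0.98@-0.30(84) 5:0.98@-0.36(57) 6:0.98@-0.33(70) 7:0.95@-0.24(91) 8:0.97@-0.30(100)
g2 ink 979 max 54 1:0.95@-0.12(75) 2:0.91@-0.03(141) 3:0.93@-0.03(137) 4:0.96@-0.00(129) 5:0.94@-0.09(151) 6:0.96@-0.00(162) 7:0.92@-0.06(102) 8:0.96@-0.00(182)
```

```bash
python3 -m crank '{"dp":[[0,0,0],[0,0,0],[0,0,-0.05],[0,-0.05,0],[0,-0.05,0],[0,-0.05,0],[0,0,0]],"roll":[0,0,0,0,0,0,0],"jaw":[-1,-1,-1,-1,-1,-1,-1]}' | head -2
python3 look.py h; python3 ang8.py g2 h; python3 cmp.py h
```

```text
clock: 24.75
eef_pos: [0.5417, 0.2564, 0.1975]
24.95
g2 (0, -0.6, -0.6) 0.96 0.024 | h (0, -0.6, -0.6) 0.95 0.039 | 
g2 (0, -0.3, -0.3) 0.96 -0.024 | h (0, -0.3, -0.3) 0.95 -0.008 | 
g2 (0, -0.6, 0) 0.94 -0.008 | h (0, -0.6, 0) 0.94 0.008 | 
g2 (0.003, -0.4, -0.4) 0.96 -0.071 | h (0.003, -0.4, -0.4) 0.95 -0.055 | 
h ink 815 max 46 1:0.93@-0.09(75) 2:0.91@-0.00(141) 3:0.93@-0.03(137) 4:0.95@-0.00(129) 5:0.93@-0.03(151) 6:0.95@+0.03(162) 7:0.91@-0.03(102) 8:0.95@-0.03(182)
```

View pics/look_h.png

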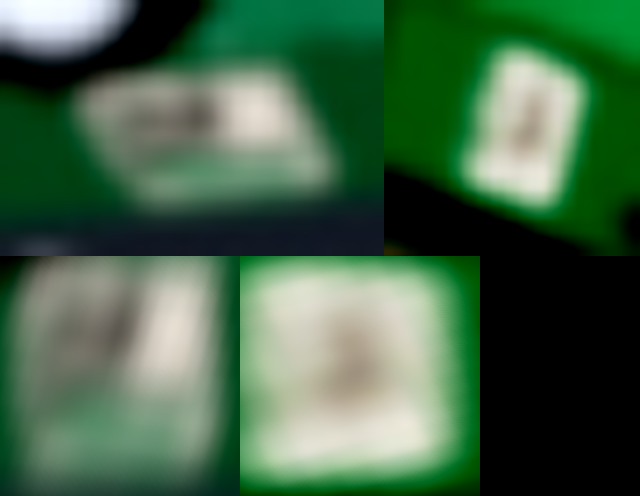

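```bash
cat > fin.py <<'E'
import h; h.c0[:]=(.606,.0247)
from fit import *
import fit
from scipy.optimize import least_squares
boxes={"scene":(203,228,250,276),"top":(238,256,162,190)}
def red(im,b): return im[b[0]:b[1],b[2]:b[3],2].astype(float)
bl={"scene":np.mean([np.load(f"sc_{x}2.npy") for x in "ab"],0).astype(float),"top":np.max([np.load("avg0_top.npy"),np.load("tp_c.npy"),np.load("tp_h.npy")],0)}
def quadimg(cam,b,w,hh,dc,sig):
    q=proj(cam,np.array([toworld(C+x*w*np.array([0,-1,0])+y*hh*up) for x,y in((-1,1),(1,1),(1,-1),(-1,-1))]))+dc
    SS=8; im=np.zeros(((b[1]-b[0])*SS,(b[3]-b[2])*SS),np.float32)
    p=((q-[b[2],b[0]]+.5)*SS-.5)
    cv2.fillPoly(im,[np.round(p*16).astype(np.int32)],1,cv2.LINE_AA,4)
    return gaussian_filter(im,sig*SS).reshape(b[1]-b[0],SS,b[3]-b[2],SS).mean((1,3))
DC={}
for cam,rows in (("scene",slice(0,18)),("top",slice(4,9))):
    b=boxes[cam]; I=red(bl[cam],b)
    def f(p):
        M=quadimg(cam,b,p[2],p[3],p[:2],p[4]); A=np.c_[M[rows].ravel(),np.ones(M[rows].size)]; s,*_=np.linalg.lstsq(A,I[rows].ravel(),rcond=None); return A@s-I[rows].ravel()
    best=None
    for dx in (-1,0,1):
        for dy in (-1,0,1):
            r=least_squares(f,[dx,dy,.016,.0165,.9],diff_step=.02,x_scale=[1,1,.01,.01,1])
            if best is None or r.cost<best.cost: best=r
    DC[cam]=best.x; print(cam,best.x.round(4),"rms",np.sqrt(2*best.cost/I[rows].size).round(1))
def run(names):
    for d in (0,.002,.003,.004,.006):
        for cam,f in names:
            b=boxes[cam]; I=np.load(f).astype(float); D=(bl[cam]-I)[b[0]:b[1],b[2]:b[3]].mean(2)
            if cam=="top": D=D[4:11]
            o=[]
            for ph in np.arange(-.4,.41,.02):
                M=splat(cam,b,8,ph,d,DC[cam][4],0,DC[cam][:2]); M=M[4:11] if cam=="top" else M
                o.append((D*M).sum()/np.sqrt((D*D).sum()*(M*M).sum()+1e-6))
            i=int(np.argmax(o)); print(d,cam,f,"corr",round(o[i],3),"phi",round(-.4+.02*i,2),end=" ; ")
        print()
import sys
run([("scene","sc_g2.npy"),("scene","sc_h.npy"),("top","tp_h.npy")])
E
python3 fin.py
```

```text
scene [-0.6799 -0.5036  0.0182  0.0177  0.8718] rms 13.9
top [-0.9694 -1.1096  0.0158  0.0143  0.9283] rms 8.7
0 scene sc_g2.npy corr 0.942 phi 0.02 ; 0 scene sc_h.npy corr 0.939 phi 0.04 ; 0 top tp_h.npy corr 0.888 phi -0.06 ; 
0.002 scene sc_g2.npy corr 0.942 phi -0.02 ; 0.002 scene sc_h.npy corr 0.939 phi -0.02 ; 0.002 top tp_h.npy corr 0.919 phi -0.08 ; 
0.003 scene sc_g2.npy corr 0.942 phi -0.06 ; 0.003 scene sc_h.npy corr 0.939 phi -0.04 ; 0.003 top tp_h.npy corr 0.93 phi -0.1 ; 
0.004 scene sc_g2.npy corr 0.943 phi -0.08 ; 0.004 scene sc_h.npy corr 0.939 phi -0.06 ; 0.004 top tp_h.npy corr 0.926 phi -0.1 ; 
0.006 scene sc_g2.npy corr 0.942 phi -0.12 ; 0.006 scene sc_h.npy corr 0.937 phi -0.1 ; 0.006 top tp_h.npy corr 0.86 phi -0.12 ;
```

```bash
python3 -m crank '{"dp":[[0,0.05,0],[0,0.05,0],[0,0.05,0],[0,0,0.048],[0,0,0],[0,0,0],[0,0,0],[0,0,0],[0,0,0],[0,0,0]],"roll":[0,0,0,0,0,0,0,0,0,0],"jaw":[-1,-1,-1,-1,-1,1,1,1,1,1]}'; python3 cap.py i0
python3 -m crank '{"dp":[[0,0,0],[0,0,0]],"roll":[-0.028,0],"jaw":[1,1]}' >/dev/null; python3 cap.py i1
cat >> fin.py <<'E'
print("----"); run([("scene",f"sc_{x}.npy") for x in ("h","i0","i1")])
E
python3 fin.py | sed -n '/----/,$p'
```

```text
clock: 26.2
eef_pos: [0.5495, 0.0998, 0.1511]
orientation: [[0.999, 0.035, 0.002], [0.035, -0.999, -0.001], [0.002, 0.002, -1.0]]
contact_force: [-4.5, -3.8, 8.3]
gripper_width: 0.0415
26.25 [-2.8 -3.9  9.3] [-0.63  0.55  0.12] 0.0413 -1.99 [0.5495 0.0998 0.1511] -88.0
26.55 [ 1.2 -3.1  6.1] [-1.6  -0.12 -0.38] 0.0417 -1.91 [0.55   0.0997 0.1507] -83.1
----
0 scene sc_h.npy corr 0.939 phi 0.04 ; 0 scene sc_i0.npy corr 0.933 phi -0.06 ; 0 scene sc_i1.npy corr 0.94 phi 0.08 ; 
0.002 scene sc_h.npy corr 0.939 phi -0.02 ; 0.002 scene sc_i0.npy corr 0.934 phi -0.1 ; 0.002 scene sc_i1.npy corr 0.939 phi 0.06 ; 
0.003 scene sc_h.npy corr 0.939 phi -0.04 ; 0.003 scene sc_i0.npy corr 0.933 phi -0.12 ; 0.003 scene sc_i1.npy corr 0.938 phi 0.04 ; 
0.004 scene sc_h.npy corr 0.939 phi -0.06 ; 0.004 scene sc_i0.npy corr 0.931 phi -0.14 ; 0.004 scene sc_i1.npy corr 0.937 phi 0.02 ; 
0.006 scene sc_h.npy corr 0.937 phi -0.1 ; 0.006 scene sc_i0.npy corr 0.926 phi -0.2 ; 0.006 scene sc_i1.npy corr 0.934 phi -0.04 ;
```

```bash
python3 -m crank '{"dp":[[0,0,0],[0,0,0],[0,0,-0.05],[0,0,-0.05]],"roll":[0,0,0,0],"jaw":[-1,-1,-1,-1]}' | head -2
python3 - <<'E'
import h; h.c0[:]=(.606,.0247)
from h import *
a=manip.read_camera("top"); cv2.imwrite("pics/top3.png",a); s=manip.read_camera("scene"); np.save("sc_j.npy",s)
for d in manip.cut_out("top","blank")[:3]:
    m=d["pixels"]; p=np.argwhere(m)[:,::-1].astype(float); 
    W=np.array([back("top",r,c,.030)[:2] for c,r in p]); c=W.mean(0); w,v=np.linalg.eigh(np.cov((W-c).T)); 
    (cx,cy),(sw,sh),an=cv2.minAreaRect((W*1000).astype(np.float32)); 
    print(round(d["p"],2),d["bbox"],c.round(4),np.sqrt(w*12).round(4),np.degrees(np.arctan2(v[1,1],v[0,1])),(cx,cy,sw,sh,an))
crop(a,"pics/bl.png",290,180,80,60,10)
st=manip.sense(); print(st["clock"],st["eef_pos"])
print("bed world",toworld([.014,-.080,.022]))
E
```

```text
clock: 27.05
eef_pos: [0.5482, 0.1011, 0.25]
0.93 [457.2, 289.7, 35.7, 51.2] [ 0.3478 -0.6471] [0.0407 0.1206] -155.44090053164453 (348.94403076171875, -647.3058471679688, 124.46373748779297, 43.01633071899414, 22.88704490661621)
0.66 [301.6, 192.5, 47.8, 25.4] [ 0.6319 -0.2713] [0.0409 0.1202] 101.0381364813653 (631.4094848632812, -271.4992980957031, 43.189151763916016, 122.1561279296875, 11.240421295166016)
0.62 [448.8, 232.4, 53.2, 20.7] [ 0.5396 -0.6549] [0.0408 0.1253] 93.42023428376135 (539.509521484375, -655.0409545898438, 41.85924530029297, 129.40145874023438, 2.5248210430145264)
27.2 [0.550314   0.10158981 0.25192868]
bed world [ 0.62534824 -0.05417741  0.022     ]
```

View pics/bl.png

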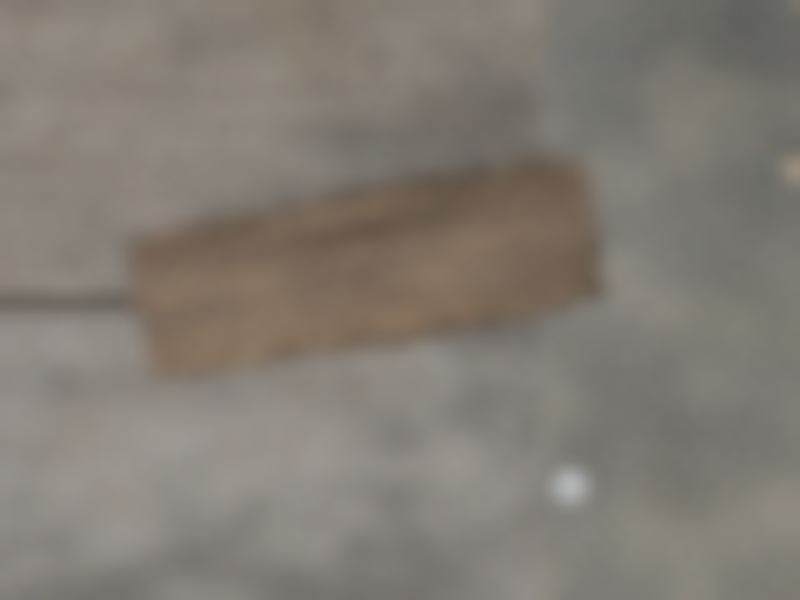

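```bash
cat > d.py <<'E'
import h; h.c0[:]=(.606,.0247)
from h import *; import sys
t=eval(sys.argv[1]); s=manip.sense(); print(s["clock"],"delta",delta(t).round(4),"az",round(float(np.degrees(np.arctan2(s["orientation"][1][1],s["orientation"][0][1]))),1),"j7",round(s["joint_pos"][6],2))
E
python3 d.py "[.639,-.3076,.20]"
```

```text
27.2 delta [0.0373 0.417  0.0518] az -82.9 j7 -1.86
```

```bash
python3 -m crank '{"dp":[[0.005,0.060,0],[0.005,0.060,0],[0.005,0.060,0],[0.005,0.060,0],[0.005,0.060,0],[0.006,0.060,0],[0.006,0.057,0],[0,0,0],[0,0,0],[0,0,0],[0,0,0],[0,0,0]],"roll":[0,0,0,0,0,0,0,-0.058,-0.058,-0.058,-0.058,-0.058],"jaw":[-1,-1,-1,-1,-1,-1,-1,-1,-1,-1,-1,-1]}' 80|head -2
python3 -m crank '{"dp":[[0,0,0],[0,0,0],[0,0,0],[0,0,0]],"roll":[-0.058,-0.058,-0.058,-0.058],"jaw":[-1,-1,-1,-1]}'|head -2
python3 d.py "[.639,-.3076,.028]"
```

```text
clock: 28.7
eef_pos: [0.6363, -0.3079, 0.2473]
clock: 29.2
eef_pos: [0.6363, -0.3079, 0.2473]
29.2 delta [-0.0007  0.0031  0.2193] az 11.4 j7 0.31
```

```bash
python3 look.py k
python3 - <<'E'
exec(open('fin.py').read().replace('("scene","sc_g2.npy"),("scene","sc_h.npy"),("top","tp_h.npy")','("scene","sc_k.npy"),("top","tp_k.npy"),("top","tp_h.npy")').split('print("----")')[0])
E
```

```text
29.4
scene [-0.6799 -0.5036  0.0182  0.0177  0.8718] rms 13.9
top [-0.9694 -1.1096  0.0158  0.0143  0.9283] rms 8.7
0 scene sc_k.npy corr 0.935 phi 0.08 ; 0 top tp_k.npy corr 0.867 phi 0.02 ; 0 top tp_h.npy corr 0.888 phi -0.06 ; 
0.002 scene sc_k.npy corr 0.934 phi 0.06 ; 0.002 top tp_k.npy corr 0.881 phi -0.02 ; 0.002 top tp_h.npy corr 0.919 phi -0.08 ; 
0.003 scene sc_k.npy corr 0.934 phi 0.04 ; 0.003 top tp_k.npy corr 0.889 phi -0.04 ; 0.003 top tp_h.npy corr 0.93 phi -0.1 ; 
0.004 scene sc_k.npy corr 0.932 phi 0.02 ; 0.004 top tp_k.npy corr 0.893 phi -0.04 ; 0.004 top tp_h.npy corr 0.926 phi -0.1 ; 
0.006 scene sc_k.npy corr 0.929 phi -0.04 ; 0.006 top tp_k.npy corr 0.854 phi -0.06 ; 0.006 top tp_h.npy corr 0.86 phi -0.12 ;
```

View pics/look_k.png

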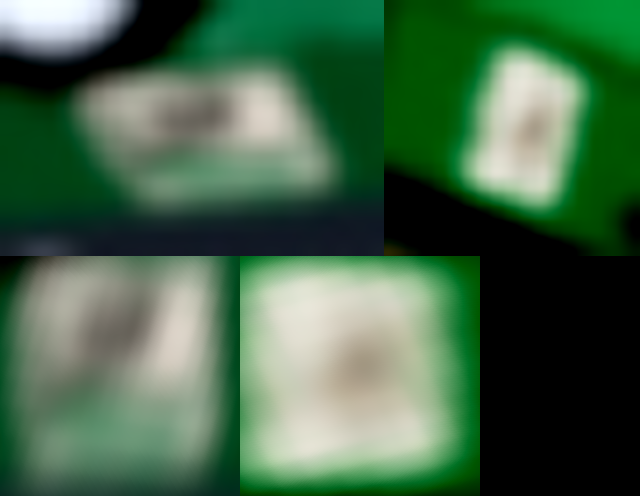

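```bash
python3 -m crank '{"dp":[[0,0.003,0.06],[0,0,0.06],[0,0,0.06],[0,0,0.037],[0,0,0],[0,0,0],[0,0,0],[0,0,0],[0,0,0],[0,0,-0.055],[0,0,-0.055],[0,0,0]],"roll":[0,0,0,0,0,0,0,0,0,0,0,0],"jaw":[-1,-1,-1,-1,-1,1,1,1,1,1,1,1]}' 80
python3 - <<'E'
from h import *
a=manip.read_camera("top"); crop(a,"pics/p1t.png",215,160,160,120,5); b=manip.read_camera("scene"); crop(b,"pics/p1s.png",260,160,160,120,5); print(manip.sense()["clock"])
E
```

```text
clock: 30.9
eef_pos: [0.6433, -0.3092, 0.1488]
orientation: [[-0.19, 0.982, 0.01], [0.982, 0.191, -0.004], [-0.006, 0.009, -1.0]]
contact_force: [0.2, 0.7, -1.9]
gripper_width: 0.0372
31.0
```

View pics/p1s.png

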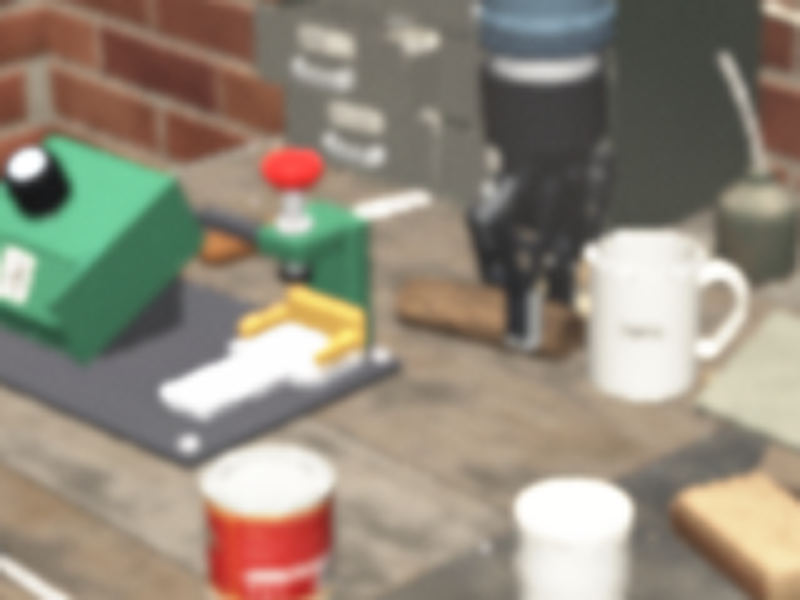

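View pics/p1t.png

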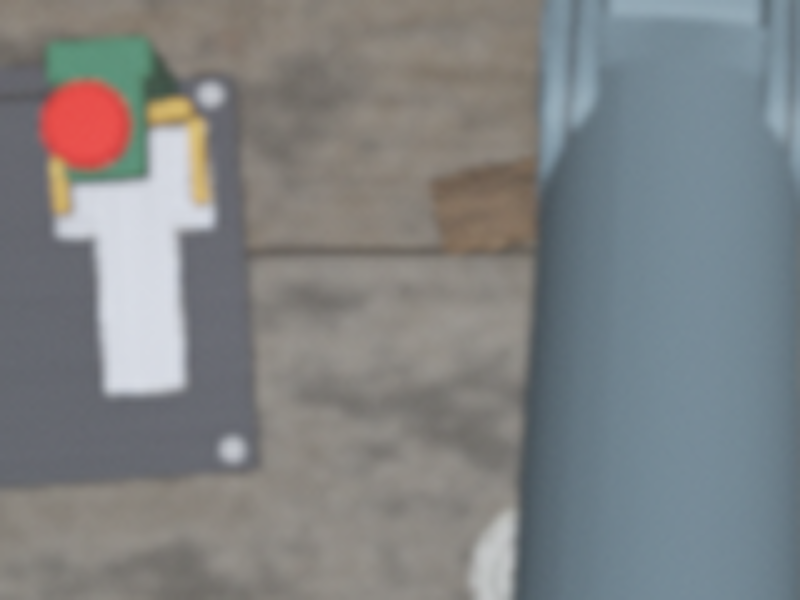

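```bash
python3 -m crank '{"dp":[[0,0,0],[0,0,0],[0,0,0],[0,0,0],[0,0,0],[0,0,0],[0,0,0],[0,0,0],[0,0,0],[0,0,0],[0,0,0]],"roll":[0.054,0.054,0.054,0.054,0.054,0.054,0.054,0.054,0.054,0.053,0],"jaw":[1,1,1,1,1,1,1,1,1,1,1]}'; python3 d.py "toworld([-.0835,-.080,.149])"
```

```text
clock: 32.38
eef_pos: [0.6385, -0.3077, 0.1403]
orientation: [[0.997, 0.071, -0.004], [0.071, -0.997, 0.001], [-0.004, -0.001, -1.0]]
contact_force: [-0.1, 0.3, -1.7]
gripper_width: 0.0371
32.375 delta [-0.0926 -0.2542 -0.0081] az -85.9 j7 -1.22
```

```bash
python3 -m crank '{"dp":[[-0.019,-0.051,-0.002],[-0.019,-0.051,-0.002],[-0.019,-0.051,-0.002],[-0.018,-0.051,-0.002],[-0.018,-0.050,0],[0,0,0]],"roll":[0,0,0,0,0,0],"jaw":[1,1,1,1,1,1]}'|head -2; python3 d.py "toworld([-.0835,-.080,.056])"
python3 - <<'E'
from h import *
a=manip.read_camera("top"); crop(a,"pics/p2t.png",160,160,160,120,5); b=manip.read_camera("scene"); crop(b,"pics/p2s.png",230,150,160,120,5)
E
```

```text
clock: 33.12
eef_pos: [0.527, -0.0563, 0.1496]
33.125 delta [0.001  0.0047 0.0936] az -85.4 j7 -1.6
```

View pics/p2s.png

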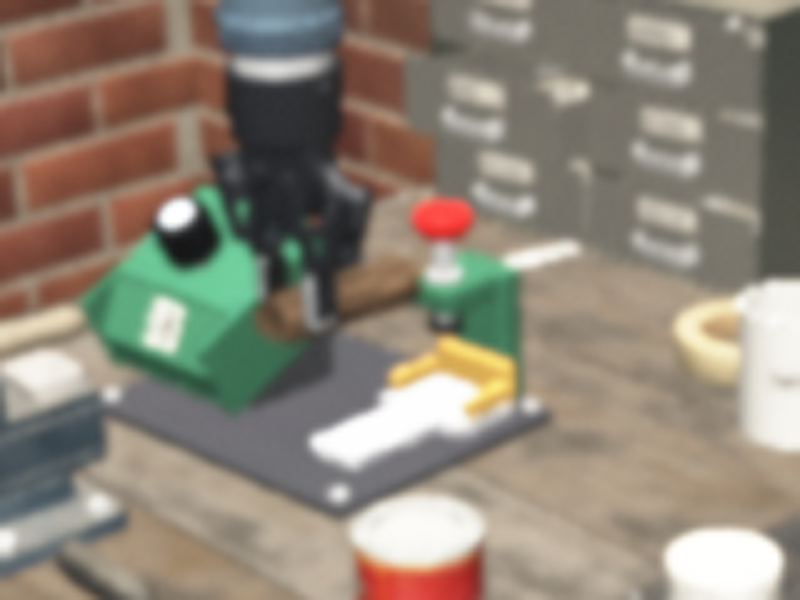

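View pics/p2t.png

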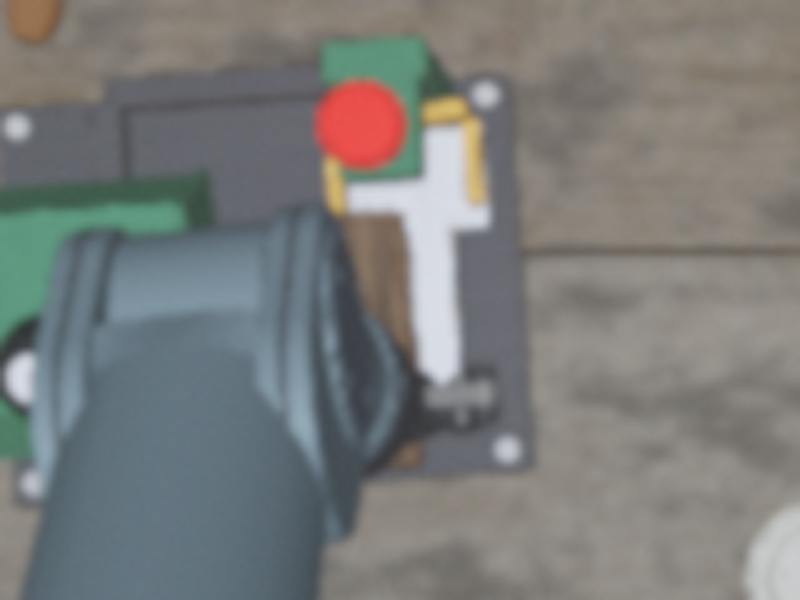

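```bash
python3 -m crank '{"dp":[[0.001,0.005,0.030],[0,0,0.045],[0,0,0.019],[0,0,0]],"roll":[0,0,0,0.003],"jaw":[1,1,1,1]}'; python3 d.py "toworld([-.0255,-.080,.0545])"
```

```text
clock: 33.72
eef_pos: [0.5299, -0.0676, 0.0553]
orientation: [[0.998, 0.06, -0.003], [0.06, -0.998, -0.001], [-0.003, 0.001, -1.0]]
contact_force: [0.1, -0.3, -2.2]
gripper_width: 0.0373
33.725 delta [ 0.0566 -0.0074  0.0006] az -86.6 j7 -1.64
```

```bash
python3 -m crank '{"dp":[[0,-0.007,0],[0.02,0,0],[0.02,0,0],[0,0,0]],"roll":[-0.003,0,0,0],"jaw":[1,1,1,1]}'; python3 d.py "toworld([-.0255,-.080,.0525])";python3 - <<'E'
from h import *
a=manip.read_camera("top"); crop(a,"pics/p3t.png",160,160,160,120,5); b=manip.read_camera("scene"); crop(b,"pics/p3s.png",250,170,120,90,6.6)
E
```

```text
clock: 34.22
eef_pos: [0.5722, -0.0557, 0.0572]
orientation: [[0.997, 0.071, 0.003], [0.071, -0.997, 0.0], [0.003, -0.0, -1.0]]
contact_force: [-0.5, 1.2, -1.7]
gripper_width: 0.0368
34.225 delta [0.0136 0.0021 0.0047] az -85.9 j7 -1.64
```

View pics/p3s.png

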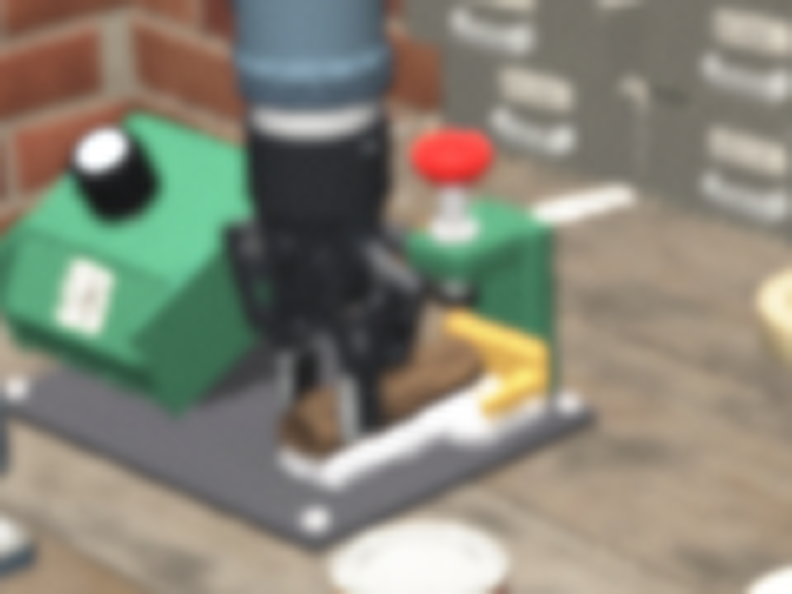

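View pics/p3t.png

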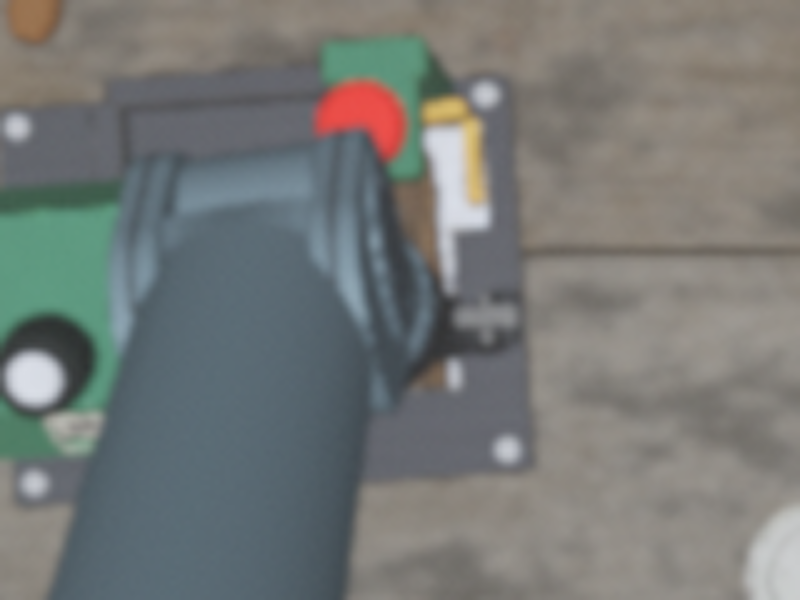

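```bash
python3 -m crank '{"dp":[[0,0.005,0],[0.008,0,0],[0.006,0,0],[0,0,0.003],[0,0,0]],"roll":[0,0,0,0,0],"jaw":[1,1,1,1,1]}'; python3 d.py "toworld([-.0255,-.083,.0525])"
```

```text
clock: 34.95
eef_pos: [0.5862, -0.0602, 0.0554]
orientation: [[0.998, 0.07, 0.003], [0.07, -0.998, -0.0], [0.003, 0.0, -1.0]]
contact_force: [-2.3, -0.8, 15.8]
gripper_width: 0.0371
34.95 delta [-0.     -0.0004  0.0029] az -86.0 j7 -1.63
```

```bash
python3 -m crank '{"dp":[[0,0,-0.002],[0.002,0,0],[0,0,0]],"roll":[0,0,0],"jaw":[1,1,1]}'|sed -n '1,2p;4p'; python3 -m crank '{"dp":[[0.002,0,0],[0,0,0]],"roll":[0,0],"jaw":[1,1]}'|sed -n '1,2p;4p';python3 - <<'E'
from h import *
a=manip.read_camera("top"); crop(a,"pics/p4t.png",190,160,100,75,8); b=manip.read_camera("scene"); crop(b,"pics/p4s.png",270,180,100,75,8)
E
```

```text
clock: 35.33
eef_pos: [0.5859, -0.0603, 0.0551]
contact_force: [-3.4, -0.1, 4.0]
clock: 35.58
eef_pos: [0.5863, -0.0603, 0.055]
contact_force: [-7.7, 0.4, 8.0]
```

View pics/p4s.png

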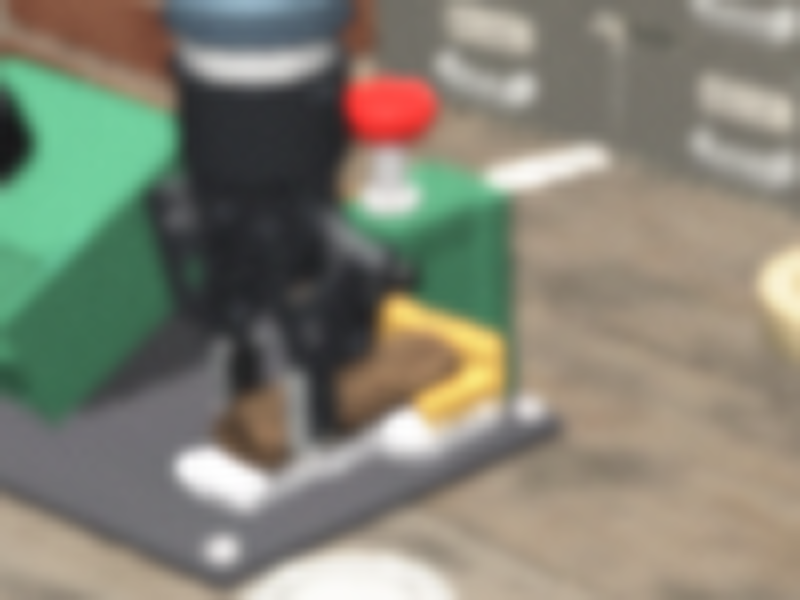

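View pics/p4t.png

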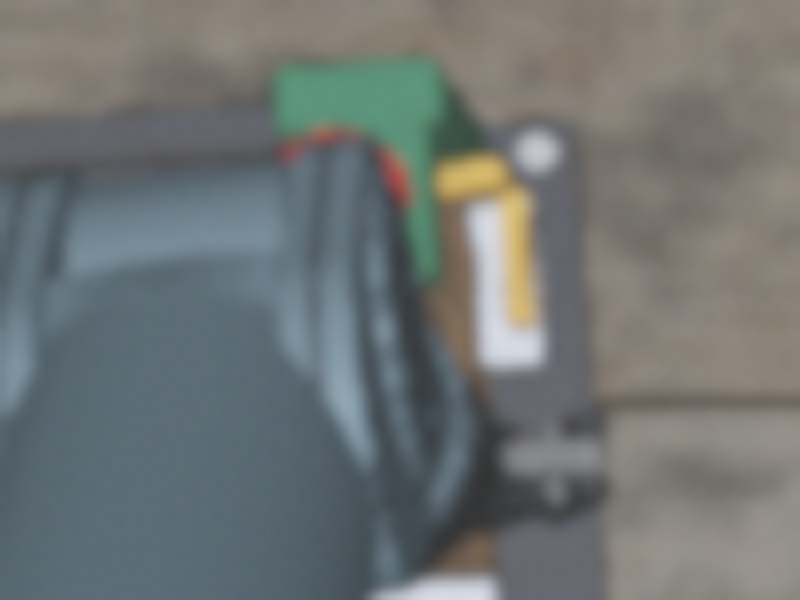

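```bash
python3 -m crank '{"dp":[[-0.001,0,0],[0,0,0],[0,0,0],[0,0,0],[0,0,-0.06],[0,0,-0.06],[0,0,-0.04],[-0.05,0,0],[-0.05,0,0],[0,0,0]],"roll":[0,0,0,0,0,0,0,0,0,0],"jaw":[-1,-1,-1,-1,-1,-1,-1,-1,-1,-1]}'|sed -n '1,2p;4,5p'; python3 look.py m
python3 - <<'E'
import h; h.c0[:]=(.606,.0247)
from h import *
a=manip.read_camera("top"); cv2.imwrite("pics/top5.png",a); b=manip.read_camera("scene"); 
for d in manip.cut_out("scene","blank")[:0]: pass
crop(a,"pics/p5t.png",190,160,100,75,8); crop(b,"pics/p5s.png",270,180,100,75,8)
L=[cv2.imread("pics/p5t.png"),cv2.imread("pics/p5s.png")]; cv2.imwrite("pics/p5.png",cv2.resize(np.hstack(L),(800,300)))
E
```

```text
clock: 36.92
eef_pos: [0.4838, -0.0679, 0.2149]
contact_force: [0.6, 0.0, 0.1]
gripper_width: 0.0857
37.125
```

View pics/p5.png

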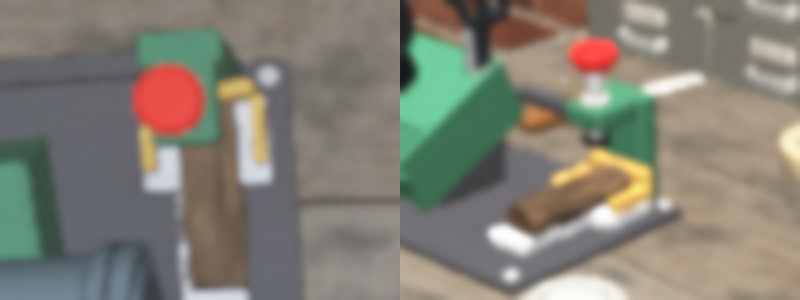

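View pics/look_m.png

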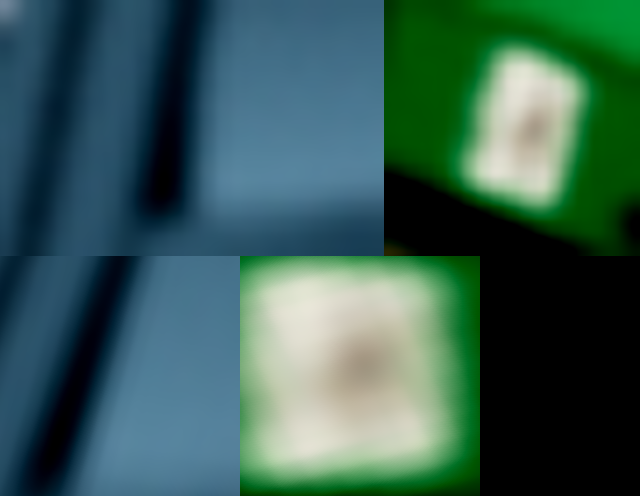

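```bash
python3 - <<'E'
import h; h.c0[:]=(.606,.0247)
from h import *
for n,(x,y) in dict(fl=(187,284),fr=(245,290)).items(): print(n,topress(back("top",(y+.5)/4-.5+160,(x+.5)/4-.5+190,.052)).round(4))
E
python3 d.py "toworld([.053,-.080,.215])"; tail -8 fin.py >/dev/null
python3 - <<'E'
exec(open('fin.py').read().replace('("scene","sc_g2.npy"),("scene","sc_h.npy"),("top","tp_h.npy")','("scene","sc_k.npy"),("scene","sc_m.npy")').split('print("----")')[0])
E
```

```text
fl [-0.0435 -0.0669  0.052 ]
fr [-0.0498 -0.103   0.052 ]
37.275 delta [ 0.1763 -0.0031  0.0003] az -86.0 j7 -1.55
scene [-0.6799 -0.5036  0.0182  0.0177  0.8718] rms 13.9
top [-0.9694 -1.1096  0.0158  0.0143  0.9283] rms 8.7
0 scene sc_k.npy corr 0.935 phi 0.08 ; 0 scene sc_m.npy corr 0.94 phi 0.08 ; 
0.002 scene sc_k.npy corr 0.934 phi 0.06 ; 0.002 scene sc_m.npy corr 0.939 phi 0.06 ; 
0.003 scene sc_k.npy corr 0.934 phi 0.04 ; 0.003 scene sc_m.npy corr 0.938 phi 0.04 ; 
0.004 scene sc_k.npy corr 0.932 phi 0.02 ; 0.004 scene sc_m.npy corr 0.937 phi 0.02 ; 
0.006 scene sc_k.npy corr 0.929 phi -0.04 ; 0.006 scene sc_m.npy corr 0.933 phi -0.04 ;
```

```bash
python3 -m crank '{"dp":[[0.044,-0.001,0],[0.044,-0.001,0],[0.044,-0.001,0],[0.044,0,0],[0,0,0],[0,0,0]],"roll":[0,0,0,0,0,0],"jaw":[1,1,1,1,1,1]}' 40|sed -n '1,2p;4,5p'; python3 d.py "toworld([.053,-.080,.192])"
python3 - <<'E'
from h import *
a=manip.read_camera("top"); b=manip.read_camera("scene"); 
crop(b,"pics/p6s.png",270,150,100,75,8)
E
```

```text
clock: 38.02
eef_pos: [0.6625, -0.0519, 0.2146]
contact_force: [0.4, -0.4, 0.8]
gripper_width: -0.0002
38.025 delta [ 0.0018 -0.0002  0.0226] az -86.0 j7 -1.6
```

View pics/p6s.png

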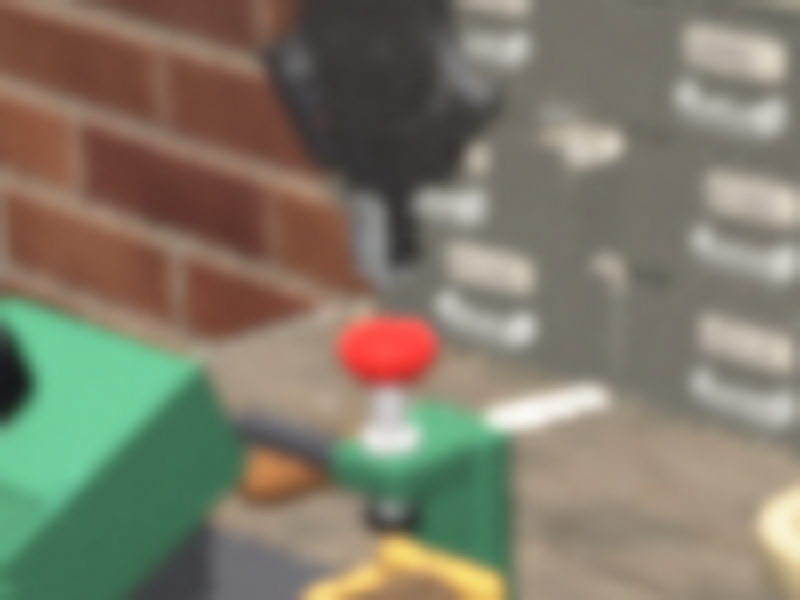

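```bash
python3 -m crank '{"dp":[[0.002,0,0.020],[0,0,0.008],[0,0,0.008],[0,0,0.006],[0,0,0]],"roll":[0,0,0,0,0],"jaw":[1,1,1,1,1]}'|sed -n '1,2p;4p'; python3 -m crank '{"dp":[[0,0,0.004],[0,0,0.003],[0,0,0]],"roll":[0,0,0],"jaw":[1,1,1]}'|sed -n '1,2p;4p'
```

```text
clock: 38.75
eef_pos: [0.6645, -0.0519, 0.1729]
contact_force: [-3.4, -0.8, 3.7]
clock: 39.12
eef_pos: [0.6653, -0.0518, 0.1663]
contact_force: [-1.5, -0.1, 4.6]
```

Spring force only so far; continue in small steps until the foot loads the blank.

```bash
python3 -m crank '{"dp":[[0,0,0.002],[0,0,0]],"roll":[0,0],"jaw":[1,1]}'|sed -n '1,2p;4p'; python3 -m crank '{"dp":[[0,0,0.002],[0,0,0]],"roll":[0,0],"jaw":[1,1]}'|sed -n '1,2p;4p';python3 -m crank '{"dp":[[0,0,0.002],[0,0,0]],"roll":[0,0],"jaw":[1,1]}'|sed -n '1,2p;4p'
```

```text
clock: 39.38
eef_pos: [0.6653, -0.0518, 0.1656]
contact_force: [-4.2, -0.9, 11.0]
clock: 39.62
eef_pos: [0.6654, -0.0518, 0.1654]
contact_force: [-10.7, -0.5, 23.3]
clock: 39.88
eef_pos: [0.6655, -0.0518, 0.1652]
contact_force: [-14.8, -0.2, 35.1]
```

```bash
python3 -m crank '{"dp":[[0,0,0],[0,0,0]],"roll":[0,0],"jaw":[1,1]}'|sed -n '1,2p;4p'; python3 -c "
from h import *
b=manip.read_camera('scene'); crop(b,'pics/p7s.png',270,170,100,75,8)"
python3 -m crank '{"dp":[[0,0,-0.012],[0,0,-0.015],[0,0,-0.03],[0,0,-0.05],[-0.05,-0.03,0],[-0.05,-0.03,0],[-0.05,-0.03,0],[0,-0.05,0],[0,-0.05,0],[0,-0.05,0],[0,0,0]],"roll":[0,0,0,0,0,0,0,0,0,0,0],"jaw":[1,1,1,1,1,1,1,1,1,1,1]}'|sed -n '1,2p;4p'; python3 look.py z
python3 - <<'E'
from h import *
a=np.load("tp_z.npy").astype(np.uint8); b=np.load("sc_z.npy").astype(np.uint8)
crop(a,"pics/q1.png",180,160,100,75,4); crop(b,"pics/q2.png",265,165,100,75,4)
cv2.imwrite("pics/q.png",np.hstack([cv2.imread("pics/q1.png"),cv2.imread("pics/q2.png")]))
E
```

```text
clock: 40.12
eef_pos: [0.6655, -0.0518, 0.1651]
contact_force: [-13.7, -1.7, 35.1]
clock: 41.55
eef_pos: [0.4976, 0.1824, 0.2675]
contact_force: [-0.2, 0.0, 0.4]
41.75
```

View pics/p7s.png

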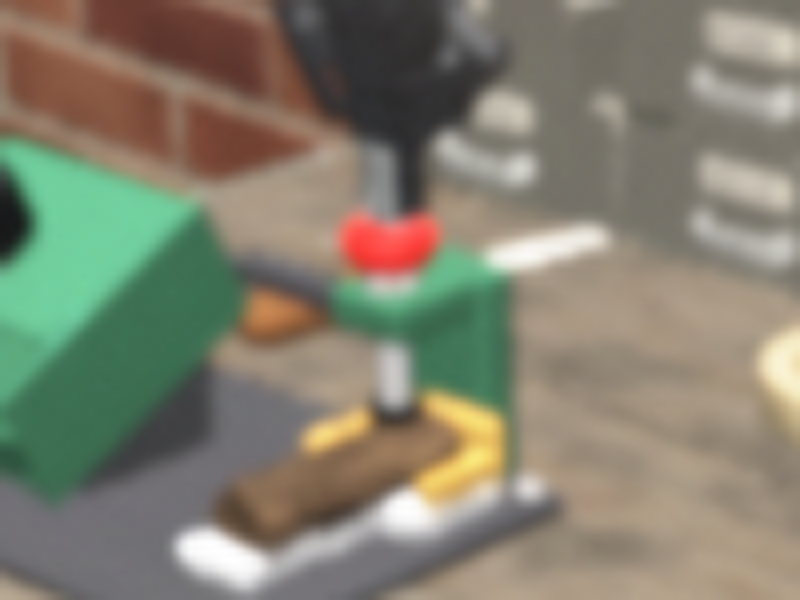

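View pics/q.png

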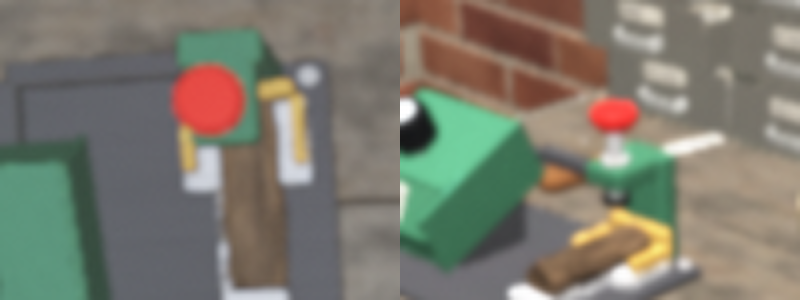

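View pics/look_z.png

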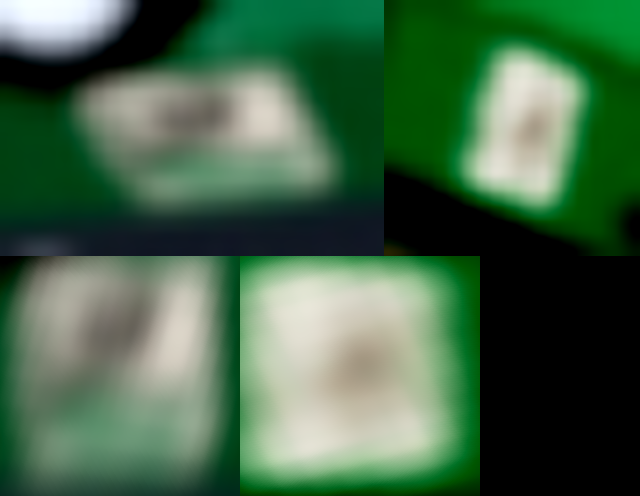

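The foot was firmly on the blank during the press. Now the plunger is back up, the blank lies against the stop and the numeral is unchanged in the window, so I am handing the job in.

```bash
python3 -c "
from station import manip
print(manip.close_job())"
```

```text
the job is handed in; nothing more can be done
None
```

I turned the drum to the 8, laid the dark-brown blank on the bed against the back stop, pressed the plunger and handed the job in at about 42 s. `close_job` gives no verdict, so what follows is from my own checks.

- **Drum:** I turned the knob anticlockwise in several grips and watched the numerals pass from 2 to 8, then nudged it to centre. The numeral is only a few pixels tall, so I identified the 8 from the order of numerals and how dark it was, not by reading it.
    - **Centring:** The fits put it within about 0.06 rad of centre. They depend on how deep I assume the drum sits behind the window: the scene camera gave +0.06 to -0.04 rad and the top camera -0.02 to -0.06 rad. With no recess the scene fit was +0.08 rad; the limit is 0.12.
- **Blank:** I judged it by colour; the two blue pieces of the same shape were the look-alikes. The front edge measured at about press x = -47 mm, as expected for a blank touching the stop. It may sit 2 to 5 mm off the bed's centre line, with a slight skew I did not measure.
- **Stamp:** The foot met the blank with hard contact, and the tool read about 35 N, of which about 4 N is the spring. I held it there for more than 0.25 s.
- **Last pictures:** The plunger is back up, the blank lies between the guides at the stop, and the numeral has not moved. The gripper is clear of everything. I did not measure the other things on the bench at the end; the robot made no contact with them that I saw.

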